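Clamp a glued sample and tighten the tab knob until its clutch clicks

ROBOT

A 6-joint arm with a two-finger parallel gripper is mounted at the origin on the work surface. World frame = base frame: x ahead of the robot, y to its left, z up, the work surface at z = 0. Lengths are in mm, angles in rad, forces in N, time in s.
With the tool pointing down it reaches from about 300 to 950 mm from the base axis. Payload 3.1 kg.
Tool frame: the origin (TCP) lies at the very end of the fingers, on their centre line; the grasp point (between the pads) lies 19 mm behind it (arm.grip_depth is the distance from the TCP to the grasp point, in mm); z points along the fingers, y is the direction in which the jaws open and shut (so a half turn about z gives the same grasp; the last joint's range is limited). The gripper opens to 85 mm and grips with 20 to 120 N. Pads are 22 mm wide; open, the fingers measure 114 mm over their backs; the gripper's body (76 mm by 85 mm) begins 54 mm behind the grasp point. The pads swing forward as they close: fully open they stand 13 mm farther back than shut.
Start: joints at [-1.217, 0.308, 1.634, -0, 1.2, -0.07], TCP at [256.992, -569.726, 231.272] pointing down, gripper open.
Joint ranges: [-3.06, 3.06], [-0.79, 1.96], [0.05, 2.63], [-1.19, 4.34], [0.05, 2.64], [-2.94, 2.94]. Speed limits (rad/s): [2.79, 2.79, 3.14, 3.14, 3.14, 3.14].

INTERFACE

Orientations are given as [roll, pitch, yaw] about the fixed x, y, z axes, in that order (R = Rz(yaw) Ry(pitch) Rx(roll)).
In Python, from bench import arm, optics gives the robot as it stands.
- The arm moves only by the tool step_arm, never from a script. Its argument "steps" is a list of rows, each an object with "jaw": the gripper command: -1 is fully open, 1 is shut, values between are in proportion; "offset": the shift along the tool's x, y, z in m, a list of three; "delta_rot": the turn, a rotation vector about the tool's x, y, z in rad, a list of three. A call has 1 to 10 rows; each row shifts and turns the commanded pose from where the row before left it, along the tool's axes as they then stand; what a row does not reach is not made up. A row lasts 1/8 s, in which the tool goes at most 62.5 mm and 10.7 degrees, less where a joint would pass 70% of its speed; a pose out of reach is approached as far as the arm can. A call is refused whole if a number of a shift passes 0.0625 or a number of a turn 0.188, either way. A call with a gripper value outside its range is refused whole. The fingers move at their own pace and stop on an object; "squeeze" is the grip in N (left out, the last holds). Time passes only in rows, so rows that do not move let the fingers close. It gives the time, the measured TCP pose, the force and the opening at its end, in the units of the state.
- arm.read_state(): the state, without advancing time (a new reading comes with each control period).
- optics.camera(name): name is "scene" or "top" or "wrist"; returns a dict with "color" (384x512x3 uint8, red, green, blue), "K" (3x3 intrinsics, pixels), "T" (4x4, takes a point from camera to world coordinates). Camera axes: x right, y down, z forward; pixel columns grow to the right and rows downward; lengths in mm; the calibration is good to about 2 mm. A picture is of the moment at which its call begins. There is no depth.
- arm.finish_job(): hands the job in, once; it reports no verdict.
The state is a dict: "time": time; "qpos": joint angles; "joint_vel": joint speeds; "effort": joint torques, N m; "eef_pos": TCP position; "ee_rot": TCP orientation; "wrist_force": force on the tool from outside, world axes, zero at the start; "torque": the same for the moment, N m; "opening": finger opening in mm.
Only numpy, scipy, OpenCV 4.12 (cv2) and the standard library are available. Lean on these libraries where they do the work, as an engineer would, in place of code of your own. Each camera call takes 0.05 s, during which the arm holds its last target.

TASK

Take the glued block with the red core out of the drying rack by its two ends, stand it upright on the dark square pad and let go; then take it again across its thickness, stand it upright on the clamp's bed between the jaws and the two guide posts, and let go (set it down both times, do not drop it). Squeeze the two orange tabs of the clamp's knob together and turn it clockwise, re-gripping as needed, until the slip clutch has clicked (its black pointer has moved over the dial disc into the green, never the red) with the block held, then let go and leave everything else where it stands.

Things in the scene. Friction and masses are not known exactly. Their poses are not given: they have to be found in the camera images.
- block_red: wooden sample block 56 (own x, width) x 24 (own y, thickness) x 70 mm (own z, up): two plywood plates on a red core that shows as a stripe along top and ends; about 80 g; origin at the centre of its underside. Starts upright in a rack slot, axes parallel to the rack's. In the rack only its ends (56 mm apart) are free: neighbours or fins lie within 10 mm of its faces.
- block_blue: wooden sample block 56 (own x, width) x 24 (own y, thickness) x 70 mm (own z, up): two plywood plates on a blue core that shows as a stripe along top and ends; about 80 g; origin at the centre of its underside. Starts upright in a rack slot, axes parallel to the rack's. A neighbour: leave it in its slot.
- block_green: wooden sample block 56 (own x, width) x 24 (own y, thickness) x 70 mm (own z, up): two plywood plates on a green core that shows as a stripe along top and ends; about 80 g; origin at the centre of its underside. Starts upright in a rack slot, axes parallel to the rack's. A neighbour: leave it in its slot.
- rack: white plastic drying rack, fixed: foot 75 (own x) x 112 (own y) x 8 mm high; four fins 30 mm long (x), 4 mm thick, 48 mm above the table, make three slots 30 mm wide at own y -34, 0, +34 mm. Blocks stand on the foot, tops 78 mm above the table. Origin at the centre of its underside.
- pad: dark rubber square pad, 120 x 120 x 4 mm, fixed flat on the table; origin at the centre of its underside, top 4 mm above.
- vice: small bench clamp, fixed; origin on the table, own y the clamping direction. Grey base plate 20 mm thick (x -50 to +50, y -138 to +78 mm), its top is the bed. At its -y end a blue gear housing (x -40 to +40, y -133 to -47 mm, top 45 mm above the table) carries the knob, at own x 0, y -90 mm, over a flat white dial disc 72 mm across, top 51 mm above the table.
- fixed_jaw (a point): middle of the upper edge of the fixed aluminium jaw's clamping face, 55 mm above the table, at the clamp's own x 0, y +50 mm; the jaw is 92 mm wide and 16 mm thick.
- vice_jaw: moving aluminium jaw, 64 mm wide, 20 mm thick, top 55 mm above the table; origin at the foot of its clamping face, 21 mm above the table. Moves along the clamp's own +y towards the fixed jaw, 6 mm per rad of spindle; 34 mm from the fixed jaw when the spindle reads 0. To be driven by the knob only.
- guide_post (a point): top of one of two upright steel posts, 8 mm thick, 92 mm above the table, at the clamp's own x +40 mm, y +33 mm; the other stands at x -40 mm. The block's 56 mm width goes between them; they leave no room for fingers at its ends, so in the clamp it must be held across its 24 mm thickness.
- vice_seat (a point): point on the clamp's bed (20 mm above the table) midway between the guide posts and 17 mm from the fixed jaw's face; axes parallel to the clamp's. The middle of the block's underside goes here, its width along the clamp's own x, either way round.
- dial (a point): zero mark of the slip dial, 29.5 mm from the knob's axis, 51 mm above the table. The white disc, 72 mm across, under the knob turns with the spindle; the knob's black pointer, at right angles to the tabs, lies over the zero until the clutch slips, then moves clockwise over the disc: green from about 0.4 rad of slip, red from about 1.2.
- spindle (a joint): turn of the clamp's spindle, rad: 0 fully open, grows clockwise seen from above, 2.6 fully closed; starts between 0.02 and 0.46 and stops at about 1.67 with the 24 mm block in the jaws. Friction 0.06 N m.
- clutch (a joint): slip of the knob over the spindle, rad: 0 until the torque on the knob reaches about 0.18 N m, then grows clockwise while the spindle stands still. One click is 0.35 rad of slip. The knob's total turn is spindle + clutch.
- knob_grip (a point): centre of the knob on its vertical axis, 76 mm above the table, at mid-height of the tabs. The knob is a low black hub 38 mm across (top 62 mm above the table) with two upright orange tabs on opposite sides, nothing between them above the hub; it is gripped by squeezing the tabs towards one another.
- tab_face (a point): centre of tab a's outer face, 27 mm from the knob's axis, 76 mm above the table. The line from knob_grip to here is the direction in which the fingers squeeze. At spindle = clutch = 0 it points along the clamp's own +x; it turns clockwise (from above) by spindle + clutch.
- tab_a (a joint): squeeze of tab a towards the axis, m: 0 out, 0.0045 fully in; spring 5 to 9 N. Flat tabs 21 mm wide, 34 mm tall (59 to 93 mm above the table), 54 mm apart over their outer faces, 45 mm when squeezed. Keep both squeezed (over 3 mm each) while turning.
- tab_b (a joint): the same for tab b, on the opposite side of the knob.
- bottle: green bottle with a white cap, 66 mm across, 200 mm tall; origin at the centre of its underside. Bystander.
- cup: white plastic cup, 70 mm across, 80 mm tall; origin at the centre of its underside. Bystander.
- dish: shallow clear dish, 90 mm across, 20 mm tall; origin at the centre of its underside. Bystander.
- glue_jar: white jar with a yellow lid, 56 mm across, 70 mm tall; origin at the centre of its underside. Bystander.
- screwdriver: grey-handled screwdriver lying on the table, 160 mm long (own x), 26 mm thick; origin at the middle of its underside. Bystander.

How it is judged:
By the outcome, as a careful person would: the job done as asked, in the order asked, and still so for the second after the job is handed in, with the robot touching nothing.
It also fails if it takes over 72 s, if anything falls off the work surface, if the arm or the gripper's body presses on something with over 40 N, if the wrist force passes 120 N, or if a joint passes its speed limit or range.

## Working session

There is one attempt and no reset: what is moved stays moved. The work goes in short steps, Python scripts to look and compute and a tool call to move; the robot and the scene stay as the last step left them, time stands still between calls to the robot, and variables do not carry over. Pictures are saved under pics/ and viewed, and the job is handed in when it is done.

Besides the shell and the picture viewer there is one more tool, called after "Emit:" by a JSON object that holds its "method" and its "body", one argument or row to a line. step_arm: Moves the arm, as the interface text tells. Its arguments: {"type":"object","properties":{"steps":{"type":"array"},"squeeze":{"type":"number"}},"required":["steps"]}

```bash
ls; mkdir -p pics
python3 - <<'E'
from bench import arm, optics
import cv2
print(arm.read_state(), arm.grip_depth)
for n in ["scene","top","wrist"]:
    c=optics.camera(n); cv2.imwrite(f"pics/{n}0.png",c["color"][:,:,::-1]); print(n,c["K"].tolist(),c["T"].round(4).tolist())
E
```

```text
pics
{'time': 0.0, 'qpos': array([-1.21666994e+00,  3.09044871e-01,  1.63519264e+00,  3.95477066e-06,
        1.19968615e+00, -6.96834538e-02]), 'joint_vel': array([-0.00058727,  0.00156384, -0.00032641,  0.00128617,  0.00074439,
       -0.00063089]), 'effort': array([ 2.46626150e-04, -4.15252841e+01, -2.76667428e+01, -8.49264893e-06,
        1.00469089e-02,  1.58488923e-06]), 'eef_pos': array([ 256.72209104, -568.93803743,  230.01934452]), 'ee_rot': array([-3.13926756e+00, -1.65974411e-04,  4.23808205e-01]), 'wrist_force': array([ 0.40100125,  0.35948839, -0.37386019]), 'torque': array([ 0.01669702, -0.02012424, -0.04755851]), 'opening': 85.66665513197306} 18.700000000000003
scene [[490.2604070766999, 0.0, 260.68095060035597], [0.0, 490.2604070766999, 193.86772708511458], [0.0, 0.0, 1.0]] [[-0.1474, 0.6948, -0.704, 1604.8725], [0.9891, 0.1053, -0.1032, 202.3497], [0.0024, -0.7115, -0.7027, 1094.2655], [0.0, 0.0, 0.0, 1.0]]
top [[445.25750264961454, 0.0, 259.2959567580674], [0.0, 445.25750264961454, 193.88508175308488], [0.0, 0.0, 1.0]] [[0.0205, -0.983, 0.1822, 378.4498], [-0.9998, -0.0215, -0.0035, 73.7792], [0.0074, -0.1821, -0.9833, 1086.7024], [0.0, 0.0, 0.0, 1.0]]
wrist [[309.9914165580855, 0.0, 253.19021444570276], [0.0, 309.9914165580855, 189.58387305070073], [0.0, 0.0, 1.0]] [[0.4109, -0.8706, -0.2706, 325.0053], [-0.9117, -0.393, -0.1199, -538.7523], [-0.002, 0.2959, -0.9552, 373.0893], [0.0, 0.0, 0.0, 1.0]]
```

View pics/scene0.png

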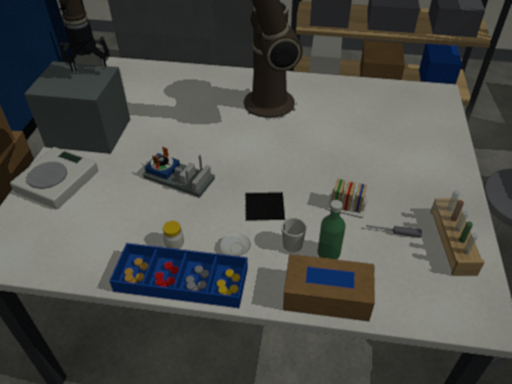

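View pics/top0.png

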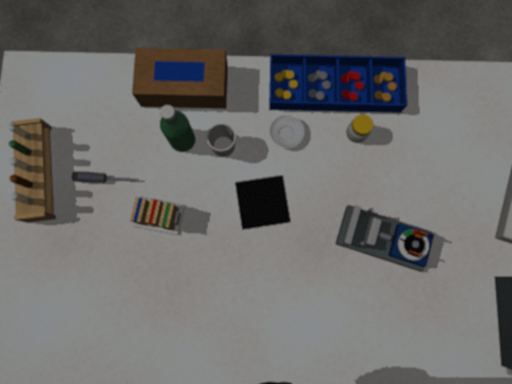

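View pics/wrist0.png

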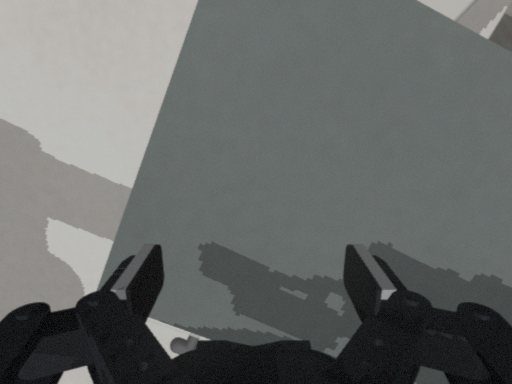

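```bash
cat > h.py <<'E'
import numpy as np, cv2
from bench import arm, optics
def cam(n,save=None):
    c=optics.camera(n)
    if save: cv2.imwrite(f"pics/{save}.png",c["color"][:,:,::-1])
    return c
def ray(c,u,v):
    d=np.linalg.inv(c["K"])@np.array([u,v,1.0]); T=c["T"]
    return T[:3,3],T[:3,:3]@d
def onz(c,u,v,z):
    o,d=ray(c,u,v); return o+d*(z-o[2])/d[2]
def proj(c,p):
    T=c["T"]; q=T[:3,:3].T@(np.asarray(p,float)-T[:3,3]); q=c["K"]@q; return q[:2]/q[2]
def tri(obs):
    A=np.zeros((3,3));b=np.zeros(3)
    for c,u,v in obs:
        o,d=ray(c,u,v); d=d/np.linalg.norm(d); M=np.eye(3)-np.outer(d,d); A+=M;b+=M@o
    p=np.linalg.solve(A,b)
    return p
def crop(c,u0,v0,u1,v1,name,s=6):
    im=c["color"][v0:v1,u0:u1,::-1]; cv2.imwrite(f"pics/{name}.png",cv2.resize(im,None,fx=s,fy=s,interpolation=cv2.INTER_CUBIC))
E
python3 - <<'E'
from h import *
t=cam("top"); s=cam("scene")
crop(t,120,180,200,240,"t_rack",9); crop(t,330,195,450,275,"t_vice",6); crop(s,135,140,225,200,"s_vice",8); crop(s,320,170,385,225,"s_rack",10)
im=t["color"]; g=(im.max(2)<40).astype(np.uint8); g[:170]=0;g[235:]=0;g[:,:225]=0;g[:,300:]=0
cs,_=cv2.findContours(g,0,2); k=max(cs,key=cv2.contourArea); r=cv2.minAreaRect(k); print(r)
P=[onz(t,*p,4) for p in cv2.boxPoints(r)]; print(np.round(P,1), np.mean(P,0))
d=P[1]-P[0];print(np.arctan2(d[1],d[0]),np.linalg.norm(d),np.linalg.norm(P[2]-P[1]))
E
```

```text
((262.3381652832031, 201.9479522705078), (45.921268463134766, 47.2137565612793), 81.25383758544922)
[[605.7 129.5   4. ]
 [626.5  13.8   4. ]
 [513.1  -4.5   4. ]
 [493.1 109.1   4. ]] [559.58942152  61.97436733   4.        ]
-1.3926259315063079 117.56828149156416 114.89272119465514
```

View pics/t_rack.png

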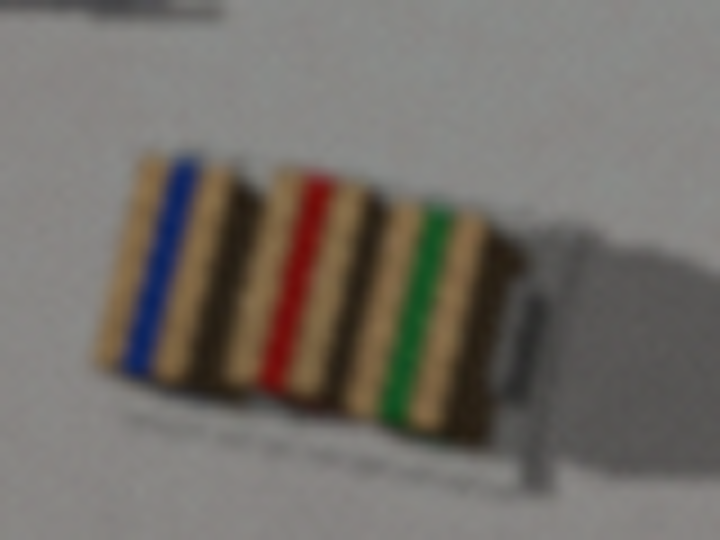

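View pics/t_vice.png

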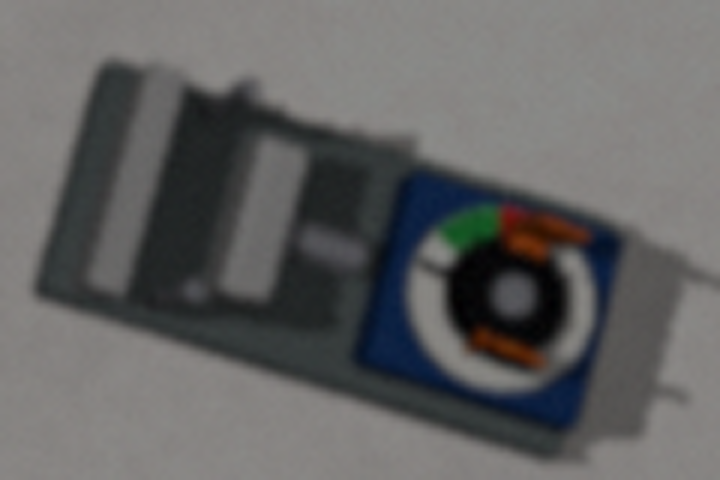

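View pics/s_vice.png

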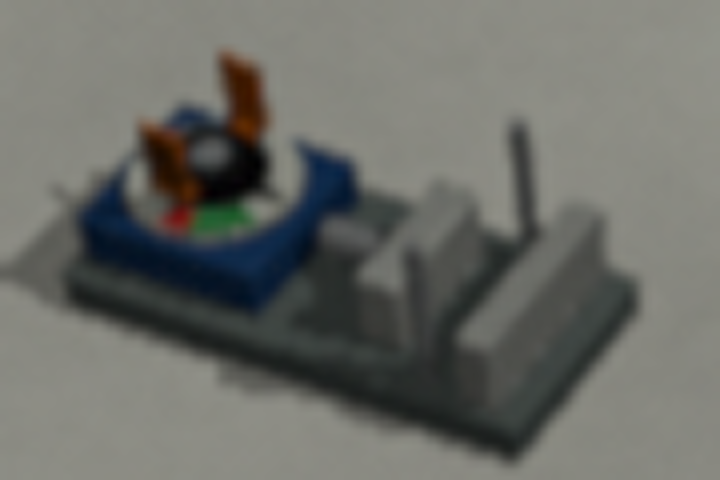

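View pics/s_rack.png

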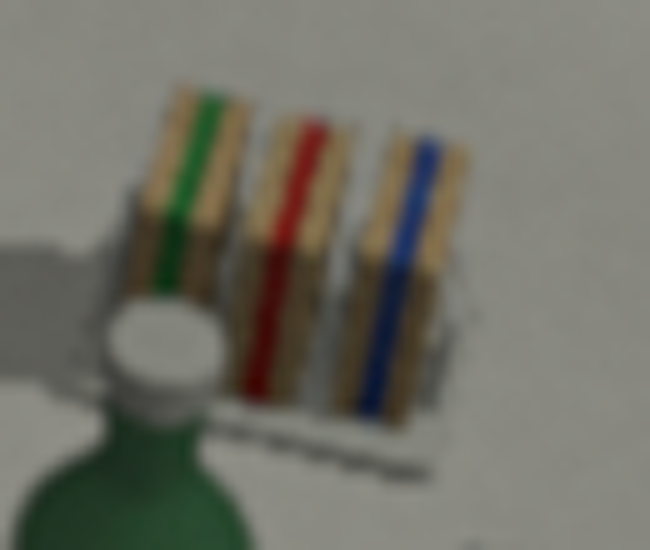

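Run:
```python
from h import *
t=cam("top"); s=cam("scene")
def T(u,v,o,k): return (o[0]+(u+.5)/k-.5,o[1]+(v+.5)/k-.5)
tr=lambda u,v:T(u,v,(120,180),9); sr=lambda u,v:T(u,v,(320,170),10); tv=lambda u,v:T(u,v,(330,195),6); sv=lambda u,v:T(u,v,(135,140),8)
a=onz(t,*tr(322,178),78); b=onz(t,*tr(275,385),78); print("red top far,near",a,b,np.linalg.norm(a-b))
print("tri far? near(s far)", tri([(s,*sr(283,243)),(t,*tr(322,178))]), tri([(s,*sr(315,122)),(t,*tr(275,385))]))
# vice jaw top corners fixed jaw (outer)
for n,u,v,z in [("fj far ul",150,65,55),("fj far ur",187,75,55),("fj near r",125,295,55),("fj near l",87,288,55),("knob hub",513,296,62),("tabA far top?",545,228,93),("near",505,345,93)]:
    print(n,onz(t,*tv(u,v),z).round(1))
print("bottle cap",onz(t,168,112,200),"bottle s",onz(s,336,206,200), "cup",onz(t,222,133,80))
```

```text
red top far,near [547.45583473 308.43072568  78.        ] [494.21192219 316.94152599  78.        ] 53.91982886498348
tri far? near(s far) [547.5520403  308.04871364  77.61592956] [494.21782997 316.40581924  78.26346198]
fj far ul [ 547.  -154.3   55. ]
fj far ur [ 543.3 -168.7   55. ]
fj near r [ 457. -143.   55.]
fj near l [ 459.4 -128.3   55. ]
knob hub [ 459.2 -290.3   62. ]
tabA far top? [ 482.3 -292.4   93. ]
near [ 438.6 -275.6   93. ]
bottle cap [712.8952227  265.25139588 200.        ] bottle s [723.62810665 266.19076237 200.        ] cup [709.04190249 161.07318961  80.        ]
```

Emit:
{"method": "step_arm", "body": {
  "steps": [
    {"jaw": -1,"offset": [0.034,-0.028,-0.004],"delta_rot": [0,0,0]},
    {"jaw": -1,"offset": [0.034,-0.028,-0.004],"delta_rot": [0,0,0]},
    {"jaw": -1,"offset": [0.034,-0.028,-0.004],"delta_rot": [0,0,0]},
    {"jaw": -1,"offset": [0.034,-0.028,-0.004],"delta_rot": [0,0,0]},
    {"jaw": -1,"offset": [0.034,-0.028,-0.004],"delta_rot": [0,0,0]},
    {"jaw": -1,"offset": [0.034,-0.028,-0.004],"delta_rot": [0,0,0]},
    {"jaw": -1,"offset": [0.034,-0.028,-0.004],"delta_rot": [0,0,0]},
    {"jaw": -1,"offset": [0.034,-0.028,-0.004],"delta_rot": [0,0,0]},
    {"jaw": -1,"offset": [0,0,0],"delta_rot": [0,0,0]}
  ]
}}

```text
time: 1.48
eef_pos: [413.9, -251.6, 263.8]
ee_rot: [3.141, -0.001, 0.428]
wrist_force: [0.2, -1.1, 0.2]
opening: 85.5
```

Run:
```python
from h import *
c=cam("wrist","wv1"); s=arm.read_state(); print(s["time"],s["eef_pos"],s["ee_rot"],s["qpos"])
np.save("wv1.npy",c,allow_pickle=True); crop(c,0,0,512,384,"wv1b",1.5)
```

```text
1.525 [ 413.27487962 -252.93959184  263.60959138] [3.14060272e+00 2.13405018e-05 4.26761064e-01] [-6.38793826e-01  1.04439931e-03  1.92073458e+00 -5.30308886e-04
  1.21895779e+00  5.05423971e-01]
```

View pics/wv1b.png

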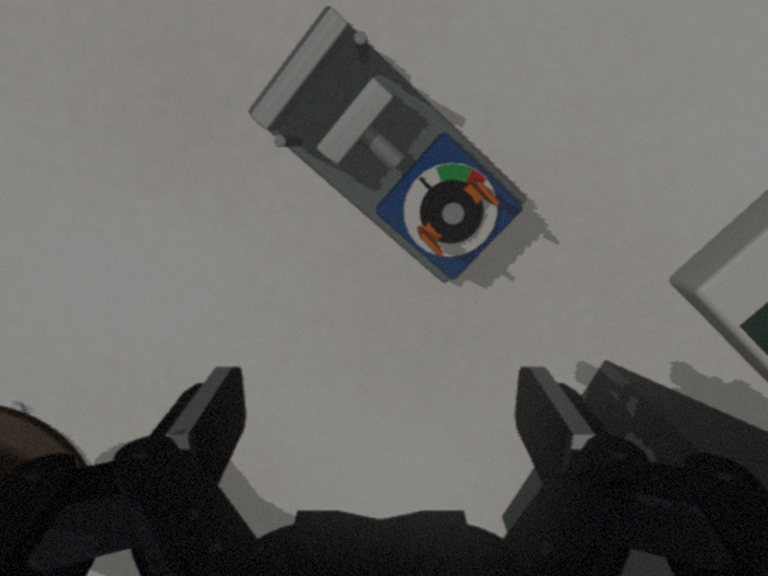

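Run:
```python
from h import *
c=np.load("wv1.npy",allow_pickle=True).item()
crop(c,160,0,260,125,"wj",6); crop(c,245,85,355,190,"wk",7)
```

```text
(no output)
```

View pics/wj.png

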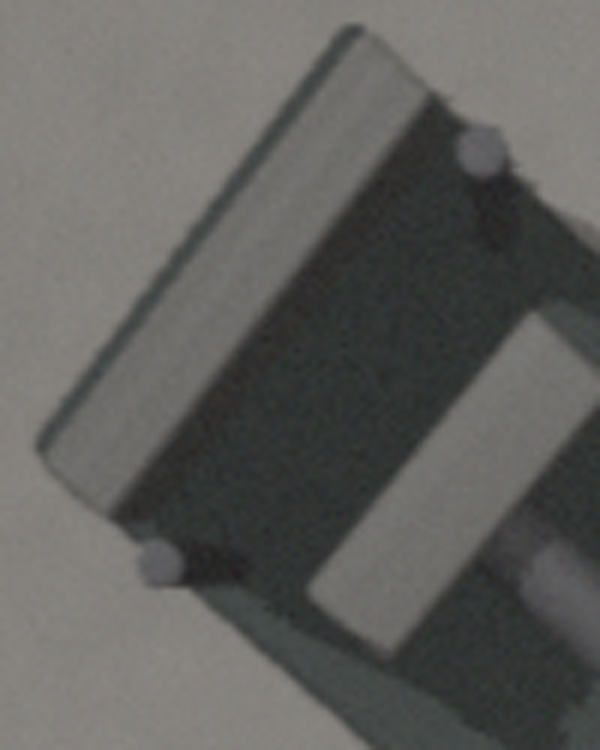

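View pics/wk.png

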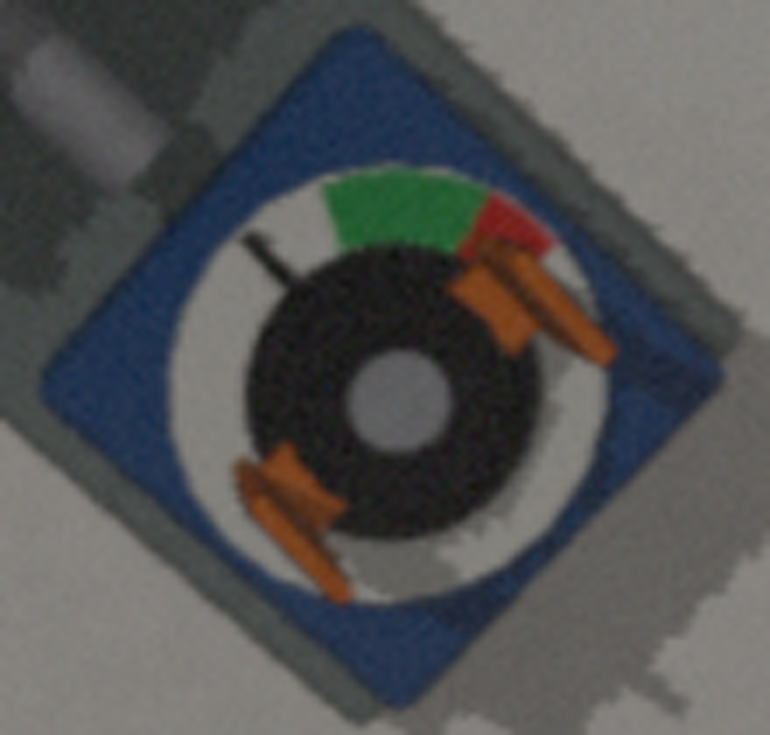

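Run:
```python
from h import *
c=np.load("wv1.npy",allow_pickle=True).item(); t=cam("top"); s=cam("scene")
J=lambda u,v:(160+(u+.5)/6-.5,(v+.5)/6-.5); K=lambda u,v:(245+(u+.5)/7-.5,85+(v+.5)/7-.5)
tv=lambda u,v:(330+(u+.5)/6-.5,195+(v+.5)/6-.5); sv=lambda u,v:(135+(u+.5)/8-.5,140+(v+.5)/8-.5)
P={}
for n,f,u,v,z in [("postR",J,481,152,92),("postL",J,160,562,92),("fjR",J,432,95,55),("fjL",J,110,515,55),("mjR",J,537,312,55),("mjL",J,310,590,55),("hub",K,400,400,62),("ptr",K,247,238,51),("tabR1",K,470,243,93),("tabR2",K,613,358,93),("tabL1",K,238,468,93),("tabL2",K,345,600,93),("dialL",K,172,390,51),("dialR",K,610,390,51)]:
    P[n]=onz(c,*f(u,v),z)[:2]; print(n,P[n].round(1))
m=(P["postR"]+P["postL"])/2; d=P["postR"]-P["postL"]; print("post mid",m,np.linalg.norm(d),np.arctan2(d[1],d[0]))
for a in ("fj","mj"):
    d=P[a+"R"]-P[a+"L"]; print(a,(P[a+"R"]+P[a+"L"])/2,np.linalg.norm(d),np.arctan2(d[1],d[0]))
for a in ("tabR","tabL"):
    d=P[a+"2"]-P[a+"1"]; print(a,np.linalg.norm(d),np.arctan2(d[1],d[0]), (P[a+"2"]+P[a+"1"])/2)
d=P["ptr"]-P["hub"]; print("ptr ang",np.arctan2(d[1],d[0]),np.linalg.norm(d))
print("knob tabs mid",np.mean([P[k] for k in P if k.startswith("tab")],0), "dial mid",(P["dialL"]+P["dialR"])/2)
print("tri hub",tri([(c,*K(400,400)),(t,*tv(513,296)),(s,*sv(210,150))]))
print("tri fj far-end clamp corner",tri([(c,*J(432,95)),(t,*tv(187,75))]),tri([(c,*J(110,515)),(t,*tv(125,295))]))
print("postR s",tri([(c,*J(481,152)),(s,*sv(410,245))]),tri([(c,*J(160,562)),(s,*sv(517,118))]))
```

```text
postR [ 531.5 -184.8]
postL [ 455.4 -161.7]
fjR [ 541.8 -169.6]
fjL [ 456.1 -143.7]
mjR [ 518.4 -199.6]
mjL [ 459.1 -181.2]
hub [ 458.  -291.1]
ptr [ 470.1 -259.2]
tabR1 [ 484.  -283.7]
tabR2 [ 478.2 -309.9]
tabL1 [ 441.5 -267.8]
tabL2 [ 430.3 -290.9]
dialL [ 443.2 -258.7]
dialR [ 472.9 -323.9]
post mid [ 493.43956939 -173.24181145] 79.50142280020764 -0.2958568208232955
fj [ 498.96058202 -156.64070208] 89.48860390073365 -0.2939441902460943
mj [ 488.74834936 -190.3802018 ] 62.15309784693174 -0.30023472944308727
tabR 26.855105353571503 -1.7887934539560548 [ 481.07468907 -296.7680517 ]
tabL 25.666069587263497 -2.022213104909426 [ 435.8883051  -279.35879305]
ptr ang 1.206475048512527 34.16544757829878
knob tabs mid [ 458.48149708 -288.06342237] dial mid [ 458.05482766 -291.26928577]
tri hub [ 458.6788824  -290.86915085   63.13760489]
tri fj far-end clamp corner [ 542.97615097 -169.23828361   52.4603769 ] [ 456.56943301 -143.31099132   54.12069412]
postR s [ 531.94630461 -185.67164082   91.27237351] [ 455.80404501 -162.45928249   94.16157629]
```

Emit:
{"method": "step_arm", "body": {
  "steps": [
    {"jaw": -1,"offset": [0.0294,-0.0412,0.003],"delta_rot": [0,0,-0.164]},
    {"jaw": -1,"offset": [0.0357,-0.0359,0.003],"delta_rot": [0,0,-0.164]},
    {"jaw": -1,"offset": [0.0411,-0.0295,0.003],"delta_rot": [0,0,-0.164]},
    {"jaw": -1,"offset": [0.0454,-0.0224,0.003],"delta_rot": [0,0,-0.164]},
    {"jaw": -1,"offset": [0.0484,-0.0147,0.003],"delta_rot": [0,0,-0.164]},
    {"jaw": -1,"offset": [0.0502,-0.0066,0.003],"delta_rot": [0,0,-0.164]},
    {"jaw": -1,"offset": [0.0506,0.0017,0.003],"delta_rot": [0,0,0]},
    {"jaw": -1,"offset": [0.0506,0.0017,0.003],"delta_rot": [0,0,0]},
    {"jaw": -1,"offset": [0.0506,0.0017,0.003],"delta_rot": [0,0,0]},
    {"jaw": -1,"offset": [0.0506,0.0017,0.003],"delta_rot": [0,0,0]}
  ]
}}

```text
time: 2.88
eef_pos: [512.7, 242.9, 232.9]
ee_rot: [3.141, 0.001, 1.406]
wrist_force: [0.7, -1.0, -0.1]
opening: 85.3
```

Emit:
{"method": "step_arm", "body": {
  "steps": [
    {"jaw": -1,"offset": [0,0,0],"delta_rot": [0,0,0]},
    {"jaw": -1,"offset": [0,0,0],"delta_rot": [0,0,0]}
  ]
}}

```text
time: 3.12
eef_pos: [511.7, 241.4, 232.7]
ee_rot: [-3.141, 0.002, 1.407]
wrist_force: [0.0, -0.1, 0.1]
opening: 85.4
```

Run:
```python
from h import *
c=cam("wrist","wr1"); s=arm.read_state(); print(s["time"],s["eef_pos"],s["ee_rot"],s["qpos"])
np.save("wr1.npy",c,allow_pickle=True); crop(c,0,0,512,384,"wr1b",1.5)
```

```text
3.175 [511.65040678 241.04439238 232.85979423] [-3.14091089e+00  1.23623114e-03  1.40610034e+00] [ 3.63690939e-01  1.93840428e-01  1.77351209e+00 -7.84436435e-04
  1.17545227e+00  5.28689894e-01]
```

View pics/wr1b.png

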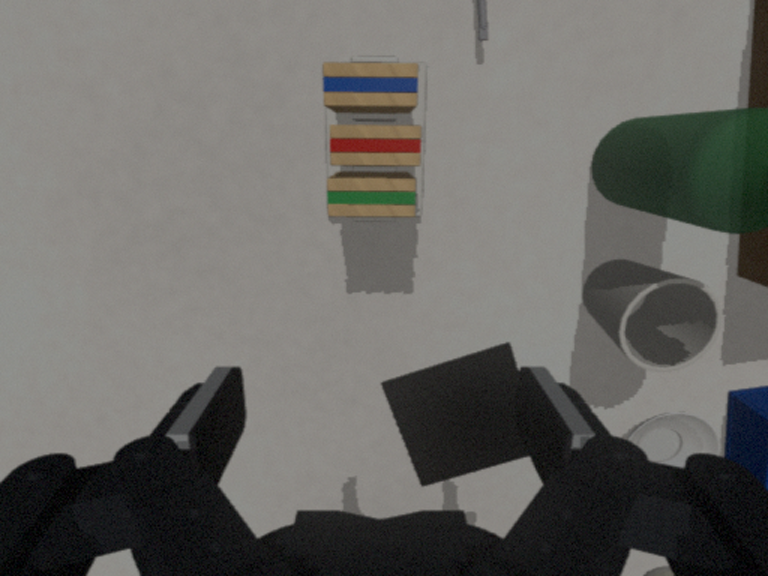

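Run:
```python
from h import *
c=np.load("wr1.npy",allow_pickle=True).item(); t=cam("top"); s=cam("scene")
def red(c,win):
    im=c["color"].astype(int); m=((im[...,0]>90)&(im[...,1]<50)&(im[...,2]<50)).astype(np.uint8)
    w=np.zeros_like(m); w[win[1]:win[3],win[0]:win[2]]=1; m*=w
    cs,_=cv2.findContours(m,0,2); k=max(cs,key=cv2.contourArea); return cv2.minAreaRect(k),m
r,m=red(c,(180,60,320,160)); print(r)
b=cv2.boxPoints(r); e=np.array(sorted(b.tolist())); L=e[:2].mean(0); R=e[2:].mean(0); L[0]-=.5;R[0]+=.5
a1=onz(c,*L,78);a2=onz(c,*R,78); d=a2-a1; print(a1,a2,(a1+a2)/2,np.linalg.norm(d),np.arctan2(d[1],d[0]))
rt,mt=red(t,(120,180,200,240)); print(rt)
tr=lambda u,v:(120+(u+.5)/9-.5,180+(v+.5)/9-.5)
print(tri([(c,*R),(t,*tr(322,178))]),tri([(c,*L),(t,*tr(275,385))]))
# plates outline
im=c["color"].astype(int)
hs=cv2.cvtColor(c["color"],cv2.COLOR_RGB2HSV); 
print(hs[90:115,250].tolist()[::1][:25])
st=arm.read_state(); dl=((a1+a2)/2-st["eef_pos"])[:2]; y=st["ee_rot"][2]; print("tool dx,dy",dl@[np.cos(y),np.sin(y)],dl@[np.sin(y),-np.cos(y)])
```

```text
((249.99526977539062, 96.71728515625), (58.1384391784668, 8.650130271911621), 1.2453643083572388)
[493.04711624 317.83911112  78.        ] [546.48756987 307.85246989  78.        ] [519.76734306 312.8457905   78.        ] 54.3655689569359 -0.18474332087773587Traceback (most recent call last):
  File "<stdin>", line 10, in <module>
  File "<stdin>", line 6, in red
ValueError: max() iterable argument is empty
```

Run:
```python
from h import *
c=np.load("wr1.npy",allow_pickle=True).item(); t=cam("top")
im=c["color"].astype(int); C=[]
for n,ch in (("red",0),("green",1),("blue",2)):
    o=[i for i in range(3) if i!=ch]
    m=((im[...,ch]>1.6*im[...,o].max(2))&(im[...,ch]>70)); m[:30]=0;m[160:]=0;m[:,:200]=0;m[:,300:]=0
    v,u=np.nonzero(m); W=np.array([onz(c,a,b,78) for a,b in zip(u,v)])[:,:2]; q=W.mean(0); U,S,V=np.linalg.svd(W-q); ang=np.arctan2(*(V[0]*np.sign(V[0,0]))[::-1]); pr=(W-q)@V[0]
    (cx,cy),(w,h),_=cv2.minAreaRect(W.astype(np.float32)); C.append(q); print(n,q,(cx,cy),w,h,ang,u.min(),u.max(),v.min(),v.max())
d=C[2]-C[1]; print("rack y dir -> yaw",np.arctan2(d[1],d[0])-np.pi/2,np.linalg.norm(d))
tr=lambda u,v:(120+(u+.5)/9-.5,180+(v+.5)/9-.5)
print(tri([(c,280.3,97),(t,*tr(322,178))]),tri([(c,220,97),(t,*tr(275,385))]))
st=arm.read_state(); dl=(C[0]-st["eef_pos"][:2]); y=st["ee_rot"][2]; print("tool dx,dy",dl@[np.cos(y),np.sin(y)],dl@[np.sin(y),-np.cos(y)])
```

```text
red [518.78959153 313.01687581] (519.7088012695312, 313.0325012207031) 7.9248247146606445 55.19325256347656 -0.1760873259553601 220 280 92 101
green [511.73514452 282.10244794] (511.6678466796875, 282.099609375) 6.5799031257629395 53.33161926269531 -0.16478523672635598 219 275 128 135
blue [521.91950992 347.50251137] (522.376220703125, 347.4422302246094) 6.548257827758789 54.14086151123047 -0.16619229646297892 216 277 52 60
rack y dir -> yaw -0.15448332494815542 66.18828896273646
[547.12788776 308.06772614  79.63449239] [493.34443275 316.63030955  81.27331743]
tool dx,dy 71.97604150366605 -4.807980393085318
```

Emit:
{"method": "step_arm", "body": {
  "steps": [
    {"jaw": -1,"offset": [0.036,-0.002,0.02],"delta_rot": [0,0,0]},
    {"jaw": -1,"offset": [0.036,-0.002,0.02],"delta_rot": [0,0,0.003]},
    {"jaw": -1,"offset": [0,0,0.035],"delta_rot": [0,0,0]},
    {"jaw": -1,"offset": [0,0,0],"delta_rot": [0,0,0]},
    {"jaw": -1,"offset": [0,0,0],"delta_rot": [0,0,0]}
  ]
}}

```text
time: 3.95
eef_pos: [519.9, 313.9, 159.3]
ee_rot: [3.141, -0.001, 1.404]
wrist_force: [-0.1, 0.1, 0.9]
opening: 85.7
```

Run:
```python
from h import *
c=cam("wrist","wr2"); s=arm.read_state(); print(s["time"],s["eef_pos"],s["ee_rot"])
np.save("wr2.npy",c,allow_pickle=True)
s=cam("scene"); crop(s,300,140,400,240,"sr2",6)
```

```text
4.0 [520.46449734 314.22647022 160.05867799] [ 3.13939108e+00 -1.55241320e-03  1.40370138e+00]
```

View pics/wr2.png

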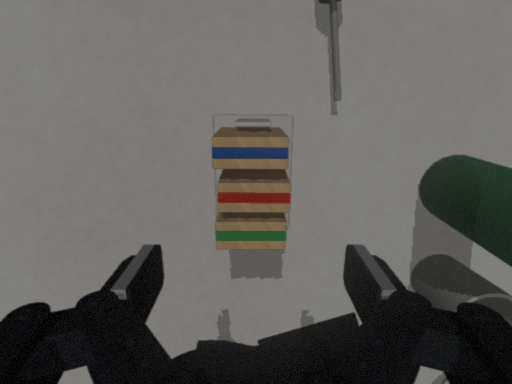

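Run:
```python
from h import *
c=np.load("wr2.npy",allow_pickle=True).item()
im=c["color"].astype(int); m=((im[...,0]>1.6*im[...,1:].max(2))&(im[...,0]>70)); m[:180]=0;m[220:]=0;m[:,:200]=0;m[:,310:]=0
v,u=np.nonzero(m); W=np.array([onz(c,a,b,78) for a,b in zip(u,v)])[:,:2].astype(np.float32); print(u.min(),u.max(),v.min(),v.max(),cv2.minAreaRect(W),W.mean(0))
c1=np.load("wr1.npy",allow_pickle=True).item()
print("height", tri([(c,(u.min()+u.max())/2,(v.min()+v.max())/2),(c1,250,96.7)]))
st=arm.read_state()
```

```text
218 290 193 202 ((519.8002319335938, 313.03057861328125), (7.248114585876465, 55.04161071777344), 80.40229797363281) [519.62103 313.07904]
height [519.80428482 312.85132529  77.43654184]
```

Emit:
{"method": "step_arm", "body": {
  "steps": [
    {"jaw": -1,"offset": [-0.001,0,0.03],"delta_rot": [0,0,0]},
    {"jaw": -1,"offset": [0,0,0.03],"delta_rot": [0,0,0]},
    {"jaw": -1,"offset": [0,0,0.03],"delta_rot": [0,0,0]},
    {"jaw": -1,"offset": [0,0,0.025],"delta_rot": [0,0,0]},
    {"jaw": -1,"offset": [0,0,0.015],"delta_rot": [0,0,0]},
    {"jaw": -1,"offset": [0,0,0],"delta_rot": [0,0,0]},
    {"jaw": -1,"offset": [0,0,0],"delta_rot": [0,0,0]}
  ]
}}

```text
time: 4.92
eef_pos: [520.3, 314.0, 29.7]
ee_rot: [3.139, -0.002, 1.405]
wrist_force: [0.7, 1.1, -0.7]
opening: 85.6
```

Emit:
{"method": "step_arm", "body": {
  "steps": [
    {"jaw": 0.1,"offset": [0,0,0],"delta_rot": [0,0,0]},
    {"jaw": 0.2,"offset": [0,0,0],"delta_rot": [0,0,0]},
    {"jaw": 0.3,"offset": [0,0,0],"delta_rot": [0,0,0]},
    {"jaw": 0.5,"offset": [0,0,0],"delta_rot": [0,0,0]},
    {"jaw": 1,"offset": [0,0,0],"delta_rot": [0,0,0]},
    {"jaw": 1,"offset": [0,0,0],"delta_rot": [0,0,0]}
  ],
  "squeeze": 40
}}

```text
time: 5.68
eef_pos: [520.1, 314.0, 29.5]
ee_rot: [3.14, -0.001, 1.405]
wrist_force: [-0.1, -0.1, 6.0]
opening: 55.9
```

Emit:
{"method": "step_arm", "body": {
  "steps": [
    {"jaw": 1,"offset": [0,0,-0.01],"delta_rot": [0,0,0]},
    {"jaw": 1,"offset": [0,0,-0.025],"delta_rot": [0,0,0]},
    {"jaw": 1,"offset": [0,0,-0.035],"delta_rot": [0,0,0]},
    {"jaw": 1,"offset": [0,0,-0.035],"delta_rot": [0,0,0]},
    {"jaw": 1,"offset": [0,0,-0.025],"delta_rot": [0,0,0]},
    {"jaw": 1,"offset": [0,0,0],"delta_rot": [0,0,0]}
  ]
}}

```text
time: 6.42
eef_pos: [520.5, 314.3, 160.7]
ee_rot: [3.138, -0.003, 1.405]
wrist_force: [1.1, 0.2, -2.3]
opening: 55.6
```

Run:
```python
from h import *
c=cam("scene","sc2"); crop(c,300,120,420,240,"sc2b",5); print(arm.read_state()["eef_pos"],arm.read_state()["opening"])
```

```text
[519.21566545 313.56181098 158.71639412] 55.649543191365446
```

View pics/sc2b.png

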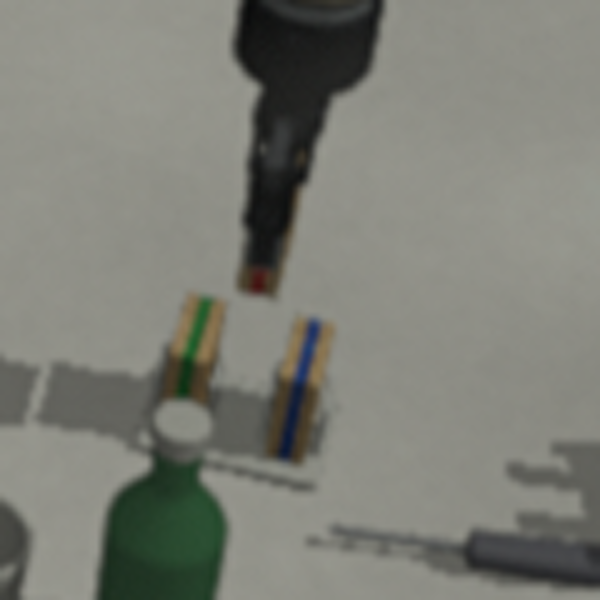

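Emit:
{"method": "step_arm", "body": {
  "steps": [
    {"jaw": 1,"offset": [-0.02,0.0065,0],"delta_rot": [0,0,0]},
    {"jaw": 1,"offset": [-0.04,0.0135,0],"delta_rot": [0,0,0]},
    {"jaw": 1,"offset": [-0.045,0.015,0],"delta_rot": [0,0,0]},
    {"jaw": 1,"offset": [-0.045,0.015,0],"delta_rot": [0,0,0]},
    {"jaw": 1,"offset": [-0.045,0.015,0.02],"delta_rot": [0,0,0]},
    {"jaw": 1,"offset": [-0.032,0.01,0.03],"delta_rot": [0,0,0]},
    {"jaw": 1,"offset": [-0.015,0.005,0.02],"delta_rot": [0,0,0]},
    {"jaw": 1,"offset": [0,0,0],"delta_rot": [0,0,0]},
    {"jaw": 1,"offset": [0,0,0],"delta_rot": [0,0,0]}
  ]
}}

```text
time: 7.6
eef_pos: [557.5, 61.5, 87.9]
ee_rot: [-3.14, -0.0, 1.404]
wrist_force: [0.1, 0.1, -0.1]
opening: 55.4
```

Run:
```python
from h import *
c=cam("scene"); crop(c,200,120,330,240,"sc3b",5); t=cam("top"); crop(t,200,150,320,250,"tp3b",6); print(arm.read_state()["eef_pos"],arm.read_state()["opening"])
```

```text
[558.53557045  62.19845521  89.04163309] 55.494113877128534
```

View pics/sc3b.png

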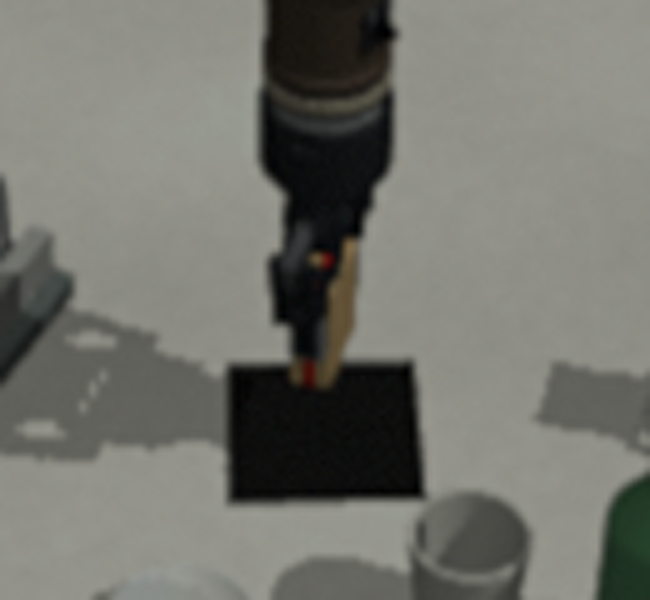

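View pics/tp3b.png

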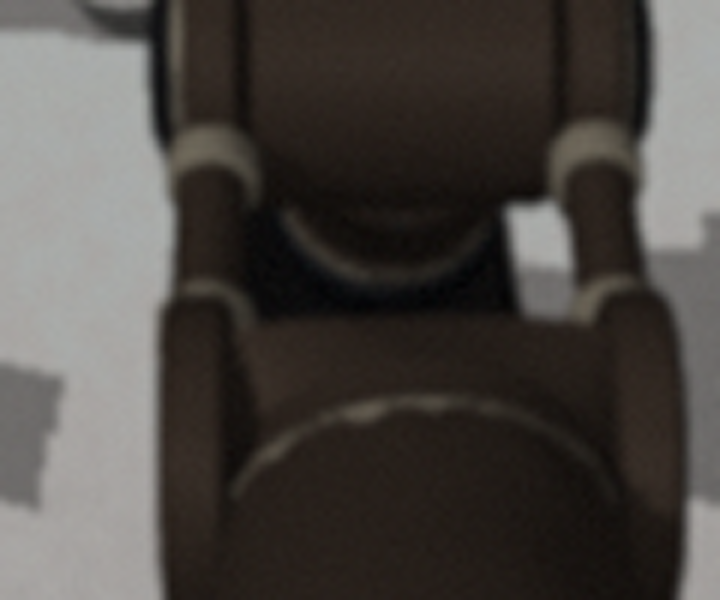

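Emit:
{"method": "step_arm", "body": {
  "steps": [
    {"jaw": 1,"offset": [0,0,0.025],"delta_rot": [0,0,0]},
    {"jaw": 1,"offset": [0,0,0.02],"delta_rot": [0,0,0]},
    {"jaw": 1,"offset": [0,0,0.01],"delta_rot": [0,0,0]},
    {"jaw": 1,"offset": [0,0,0.004],"delta_rot": [0,0,0]},
    {"jaw": 1,"offset": [0,0,0.001],"delta_rot": [0,0,0]},
    {"jaw": 1,"offset": [0,0,0.001],"delta_rot": [0,0,0]}
  ]
}}

```text
time: 8.45
eef_pos: [558.7, 61.6, 27.8]
ee_rot: [3.14, -0.0, 1.405]
wrist_force: [-0.2, -0.0, -0.9]
opening: 55.7
```

Emit:
{"method": "step_arm", "body": {
  "steps": [
    {"jaw": 1,"offset": [0,0,0.001],"delta_rot": [0,0,0]},
    {"jaw": 1,"offset": [0,0,0.001],"delta_rot": [0,0,0]}
  ]
}}

```text
time: 8.7
eef_pos: [558.3, 61.6, 25.6]
ee_rot: [3.141, -0.0, 1.405]
wrist_force: [0.1, -0.2, -1.4]
opening: 55.3
```

Emit:
{"method": "step_arm", "body": {
  "steps": [
    {"jaw": 1,"offset": [0,0,0.001],"delta_rot": [0,0,0]},
    {"jaw": 1,"offset": [0,0,0],"delta_rot": [0,0,0]}
  ]
}}

```text
time: 8.95
eef_pos: [558.3, 61.6, 25.5]
ee_rot: [3.142, 0.0, 1.405]
wrist_force: [-2.0, 0.0, 6.0]
opening: 55.6
```

Run:
```python
from h import *
s=arm.read_state();print(s["wrist_force"],s["eef_pos"])
c=cam("scene"); crop(c,230,150,300,220,"sc4b",8)
```

```text
[-1.99141185e+00  1.97992822e-04  6.01284002e+00] [558.28819617  61.57716179  25.4787546 ]
```

View pics/sc4b.png

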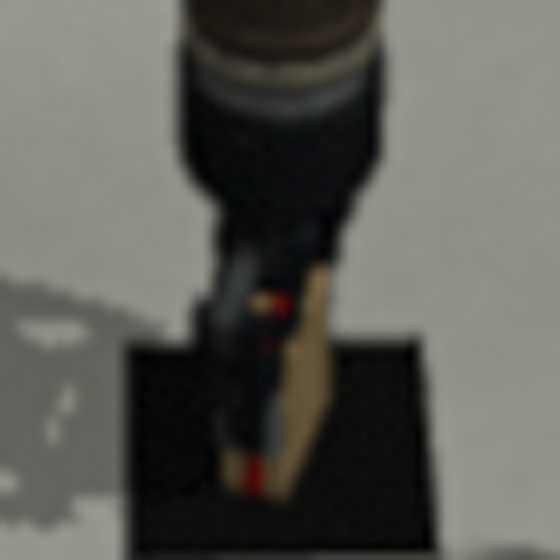

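Emit:
{"method": "step_arm", "body": {
  "steps": [
    {"jaw": 0.2,"offset": [0,0,0],"delta_rot": [0,0,0]},
    {"jaw": 0,"offset": [0,0,0],"delta_rot": [0,0,0]},
    {"jaw": -0.5,"offset": [0,0,0],"delta_rot": [0,0,0]},
    {"jaw": -1,"offset": [0,0,0],"delta_rot": [0,0,0]},
    {"jaw": -1,"offset": [0,0,0],"delta_rot": [0,0,0]},
    {"jaw": -1,"offset": [0,0,0],"delta_rot": [0,0,0]}
  ]
}}

```text
time: 9.75
eef_pos: [557.9, 61.6, 24.1]
ee_rot: [-3.141, 0.0, 1.405]
wrist_force: [-0.9, 0.3, -0.5]
opening: 85.4
```

Emit:
{"method": "step_arm", "body": {
  "steps": [
    {"jaw": -1,"offset": [0,0,-0.01],"delta_rot": [0,0,0]},
    {"jaw": -1,"offset": [0,0,-0.03],"delta_rot": [0,0,0]},
    {"jaw": -1,"offset": [0,0,-0.04],"delta_rot": [0,0,0]},
    {"jaw": -1,"offset": [0,0,-0.045],"delta_rot": [0,0,0]},
    {"jaw": -1,"offset": [0,0,0],"delta_rot": [0,0,0]}
  ]
}}

```text
time: 10.38
eef_pos: [562.1, 61.8, 154.8]
ee_rot: [3.131, -0.002, 1.405]
wrist_force: [0.2, -0.6, 0.1]
opening: 85.1
```

Run:
```python
from h import *
s=arm.read_state();print(s["wrist_force"],s["eef_pos"],s["ee_rot"],s["qpos"])
c=cam("scene"); crop(c,230,150,300,220,"sc5b",8); w=cam("wrist","w5"); np.save("w5.npy",w,allow_pickle=True)
```

```text
[ 0.1830702  -0.63454193  0.0980588 ] [562.09636501  61.77734034 154.80890314] [ 3.13096411e+00 -2.13996494e-03  1.40489861e+00] [3.24622358e-02 2.74286609e-01 1.84604949e+00 4.06531413e-06
 1.01041473e+00 1.98369182e-01]
```

View pics/sc5b.png

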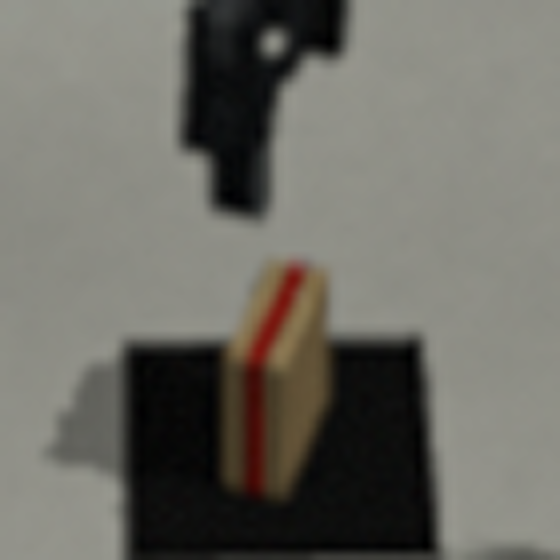

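View pics/w5.png

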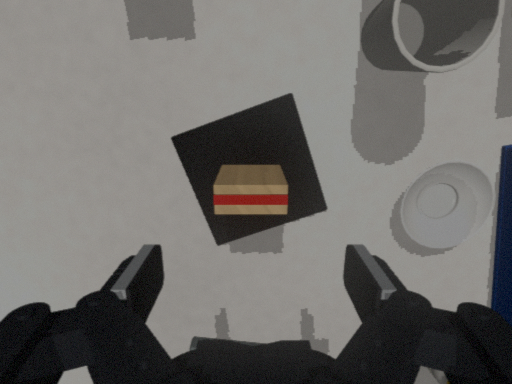

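Emit:
{"method": "step_arm", "body": {
  "steps": [
    {"jaw": -1,"offset": [0,0,0],"delta_rot": [0,0,0.1745]},
    {"jaw": -1,"offset": [0,0,0],"delta_rot": [0,0,0.1745]},
    {"jaw": -1,"offset": [0,0,0],"delta_rot": [0,0,0.1745]},
    {"jaw": -1,"offset": [0,0,0],"delta_rot": [0,0,0.1745]},
    {"jaw": -1,"offset": [0,0,0],"delta_rot": [0,0,0.1745]},
    {"jaw": -1,"offset": [0,0,0],"delta_rot": [0,0,0.1745]},
    {"jaw": -1,"offset": [0,0,0],"delta_rot": [0,0,0.1745]},
    {"jaw": -1,"offset": [0,0,0],"delta_rot": [0,0,0.1745]},
    {"jaw": -1,"offset": [0,0,0],"delta_rot": [0,0,0.1745]},
    {"jaw": -1,"offset": [0,0,0],"delta_rot": [0,0,0]}
  ]
}}

```text
time: 11.72
eef_pos: [556.5, 61.5, 147.5]
ee_rot: [3.141, 0.004, -0.164]
wrist_force: [0.7, -0.1, -0.1]
opening: 85.3
```

```bash
cat >> h.py <<'E'
def redtop(c,z,win=None):
    im=c["color"].astype(int); m=((im[...,0]>1.8*im[...,1:].max(2))&(im[...,0]>90)).astype(np.uint8)
    if win: w=np.zeros_like(m); w[win[1]:win[3],win[0]:win[2]]=1; m*=w
    n,l,st,ce=cv2.connectedComponentsWithStats(m); k=1+np.argmax(st[1:,4]); v,u=np.nonzero(l==k)
    W=np.array([onz(c,a,b,z) for a,b in zip(u,v)])[:,:2].astype(np.float32); r=cv2.minAreaRect(W); b=cv2.boxPoints(r)
    q=np.array(r[0]); U,S,V=np.linalg.svd(W-W.mean(0)); a=np.arctan2(V[0,1],V[0,0]); 
    return q,W.mean(0),r[1],(a+np.pi/2)%np.pi-np.pi/2,(u.min(),v.min(),u.max(),v.max())
E
python3 - <<'E'
from h import *
print(redtop(np.load("w5.npy",allow_pickle=True).item(),74))
w=cam("wrist","w6"); np.save("w6.npy",w,allow_pickle=True); print(redtop(w,74))
s=arm.read_state();print(s["time"],s["eef_pos"],s["ee_rot"],s["qpos"])
E
```

```text
(array([557.35974121,  60.69982529]), array([557.5665  ,  60.682194], dtype=float32), (7.180319786071777, 55.901458740234375), np.float32(-0.16857171), (np.int64(213), np.int64(195), np.int64(287), np.int64(204)))
(array([557.72631836,  60.78425217]), array([558.4385  ,  60.677322], dtype=float32), (7.629457473754883, 55.20906448364258), np.float32(-0.16432536), (np.int64(248), np.int64(161), np.int64(258), np.int64(232)))
11.775 [556.76932941  61.53113151 147.73742273] [ 3.14096253e+00  3.05283705e-03 -1.62747932e-01] [ 3.23481226e-02  2.81787979e-01  1.85272320e+00 -3.11106334e-05
  1.01019855e+00  1.76590800e+00]
```

View pics/w6.png

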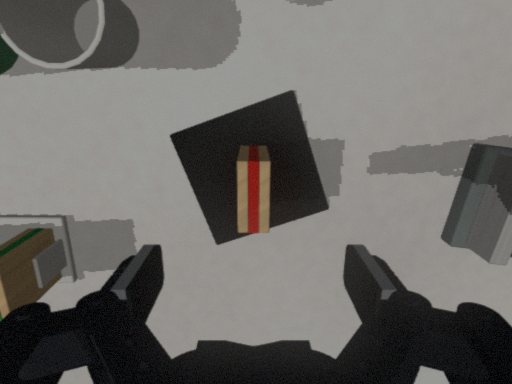

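Emit:
{"method": "step_arm", "body": {
  "steps": [
    {"jaw": -1,"offset": [0.001,0,0.02],"delta_rot": [0,0,0]},
    {"jaw": -1,"offset": [0,0,0.03],"delta_rot": [0,0,0]},
    {"jaw": -1,"offset": [0,0,0.03],"delta_rot": [0,0,0]},
    {"jaw": -1,"offset": [0,0,0.02],"delta_rot": [0,0,0]},
    {"jaw": -0.4,"offset": [0,0,0.004],"delta_rot": [0,0,0]},
    {"jaw": 0,"offset": [0,0,0],"delta_rot": [0,0,0]},
    {"jaw": 0.2,"offset": [0,0,0],"delta_rot": [0,0,0]},
    {"jaw": 0.3,"offset": [0,0,0],"delta_rot": [0,0,0]}
  ]
}}

```text
time: 12.78
eef_pos: [559.9, 61.5, 46.4]
ee_rot: [-3.141, -0.002, -0.166]
wrist_force: [-0.3, 0.5, 0.1]
opening: 29.9
```

Emit:
{"method": "step_arm", "body": {
  "steps": [
    {"jaw": 0.4,"offset": [0,0,0],"delta_rot": [0,0,0]},
    {"jaw": 0.5,"offset": [0,0,0],"delta_rot": [0,0,0]},
    {"jaw": 1,"offset": [0,0,0],"delta_rot": [0,0,0]},
    {"jaw": 1,"offset": [0,0,0],"delta_rot": [0,0,0]},
    {"jaw": 1,"offset": [0,0,0],"delta_rot": [0,0,0]}
  ],
  "squeeze": 40
}}

```text
time: 13.4
eef_pos: [559.6, 61.4, 46.0]
ee_rot: [-3.141, -0.001, -0.166]
wrist_force: [-1.3, 0.3, 5.1]
opening: 23.3
```

Emit:
{"method": "step_arm", "body": {
  "steps": [
    {"jaw": 1,"offset": [0,0,-0.01],"delta_rot": [0,0,0]},
    {"jaw": 1,"offset": [0,0,-0.03],"delta_rot": [0,0,0]},
    {"jaw": 1,"offset": [0,0,-0.035],"delta_rot": [0,0,0]},
    {"jaw": 1,"offset": [0,0,-0.035],"delta_rot": [0,0,0]},
    {"jaw": 1,"offset": [-0.002,0.02,-0.01],"delta_rot": [0,0,0]},
    {"jaw": 1,"offset": [-0.0047,0.045,0],"delta_rot": [0,0,0]},
    {"jaw": 1,"offset": [-0.005,0.05,0],"delta_rot": [0,0,0]},
    {"jaw": 1,"offset": [-0.005,0.05,0],"delta_rot": [0,0,0]},
    {"jaw": 1,"offset": [-0.005,0.05,0],"delta_rot": [0,0,0]},
    {"jaw": 1,"offset": [-0.003,0.0275,0],"delta_rot": [0,0,0]}
  ]
}}

```text
time: 14.65
eef_pos: [491.8, -176.3, 163.7]
ee_rot: [3.141, 0.003, -0.168]
wrist_force: [-0.3, -0.4, -0.5]
opening: 23.0
```

Emit:
{"method": "step_arm", "body": {
  "steps": [
    {"jaw": 1,"offset": [0,0,0],"delta_rot": [0,0,0.064]},
    {"jaw": 1,"offset": [0,0,0],"delta_rot": [0,0,0.063]},
    {"jaw": 1,"offset": [0,0,0],"delta_rot": [0,0,0]},
    {"jaw": 1,"offset": [0,0,0],"delta_rot": [0,0,0]}
  ]
}}

```text
time: 15.15
eef_pos: [493.6, -173.8, 164.4]
ee_rot: [-3.142, 0.002, -0.292]
wrist_force: [0.3, 0.5, -0.9]
opening: 23.1
```

Run:
```python
from h import *
w=cam("wrist","w7"); np.save("w7.npy",w,allow_pickle=True)
s=arm.read_state();print(s["time"],s["eef_pos"],s["ee_rot"],s["qpos"],s["opening"])
zt=s["eef_pos"][2]-42+70;print(zt, redtop(w,zt))
c=cam("scene"); crop(c,135,110,235,200,"sc7",7)
```

```text
15.2 [ 493.90198273 -173.7136942   164.6250049 ] [-3.14159072e+00  1.33527353e-03 -2.92110473e-01] [-4.21280973e-01  1.91796003e-01  1.92700862e+00 -1.99102539e-04
  1.02411244e+00  1.44172945e+00] 22.90527440267619
192.62500490218545 (array([ 491.94076538, -173.9380188 ]), array([ 493.88718, -174.50177], dtype=float32), (7.829301834106445, 55.9578971862793), np.float32(-0.29374278), (np.int64(244), np.int64(221), np.int64(263), np.int64(335)))
```

View pics/w7.png

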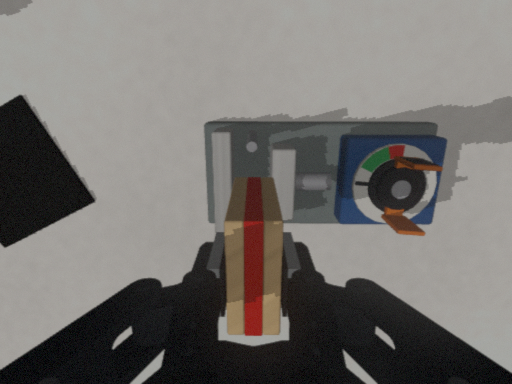

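View pics/sc7.png

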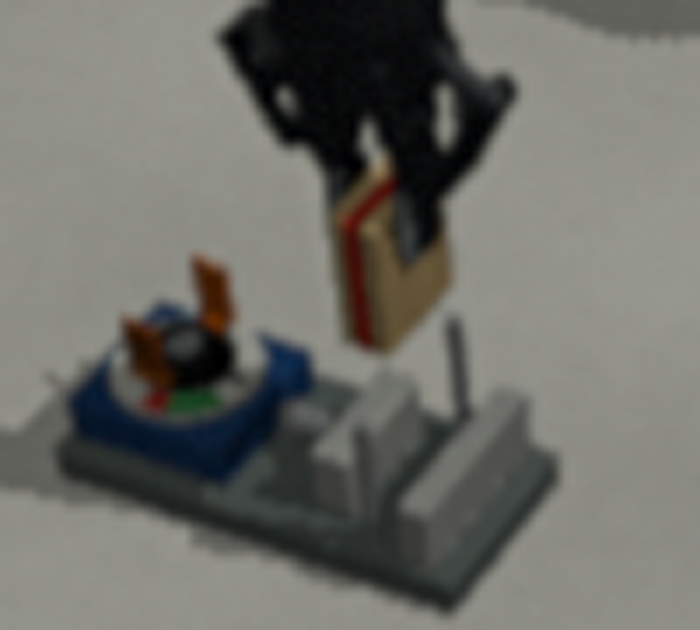

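Run:
```python
from h import *
w=np.load("w7.npy",allow_pickle=True).item(); crop(w,195,110,315,235,"w7c",6)
a=-0.293; ex=np.array([np.cos(a),np.sin(a)]); ey=np.array([-np.sin(a),np.cos(a)]); B=np.array([491.94,-173.94])
for n,u,v,z in [("post",251.5,146.5,92),("fj",231,135,55),("fj2",231,175,55),("mj",272.5,152,55),("hub",401,189,62)]:
    p=onz(w,u,v,z)[:2]; print(n,p,((p-B)@ex).round(1),((p-B)@ey).round(1))
```

```text
post [ 531.71430436 -184.7687145 ] 41.2 1.1
fj [ 539.6077933  -169.68433204] 44.4 17.8
fj2 [ 507.87465332 -159.3866949 ] 11.1 18.5
mj [ 516.5911798  -198.03363163] 30.6 -15.9
hub [ 457.45803828 -291.52619731] 0.9 -122.5
```

View pics/w7c.png

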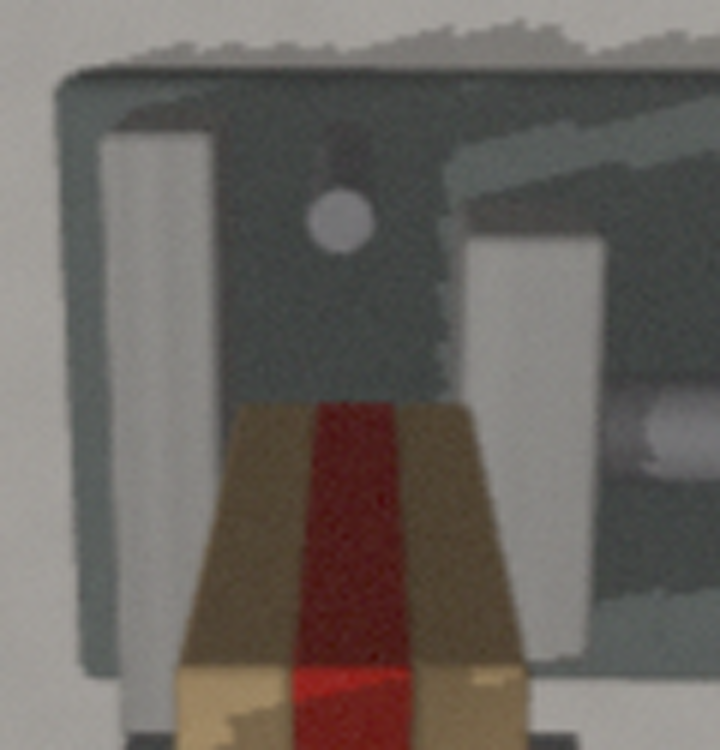

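Emit:
{"method": "step_arm", "body": {
  "steps": [
    {"jaw": 1,"offset": [0.001,-0.001,0.02],"delta_rot": [0,0,0]},
    {"jaw": 1,"offset": [0,0,0.025],"delta_rot": [0,0,0]},
    {"jaw": 1,"offset": [0,0,0.015],"delta_rot": [0,0,0]},
    {"jaw": 1,"offset": [0,0,0],"delta_rot": [0,0,0]},
    {"jaw": 1,"offset": [0,0,0],"delta_rot": [0,0,0]}
  ]
}}

```text
time: 15.88
eef_pos: [496.6, -173.3, 106.0]
ee_rot: [3.141, -0.001, -0.292]
wrist_force: [0.5, -0.6, -1.4]
opening: 23.6
```

Run:
```python
from h import *
w=cam("wrist","w8"); np.save("w8.npy",w,allow_pickle=True)
s=arm.read_state();print(s["time"],s["eef_pos"],s["ee_rot"],s["opening"],s["wrist_force"])
c=cam("scene"); crop(c,135,110,235,200,"sc8",7)
```

```text
15.925 [ 496.7742606  -173.36617662  106.24118052] [ 3.14133057e+00 -1.91076452e-03 -2.92540495e-01] 23.390069087193424 [-0.38286168 -0.48038609 -0.06772106]
```

View pics/w8.png

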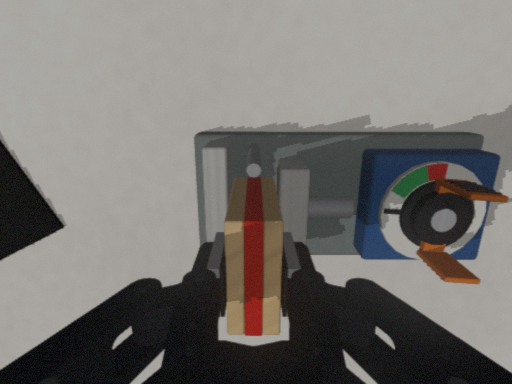

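View pics/sc8.png

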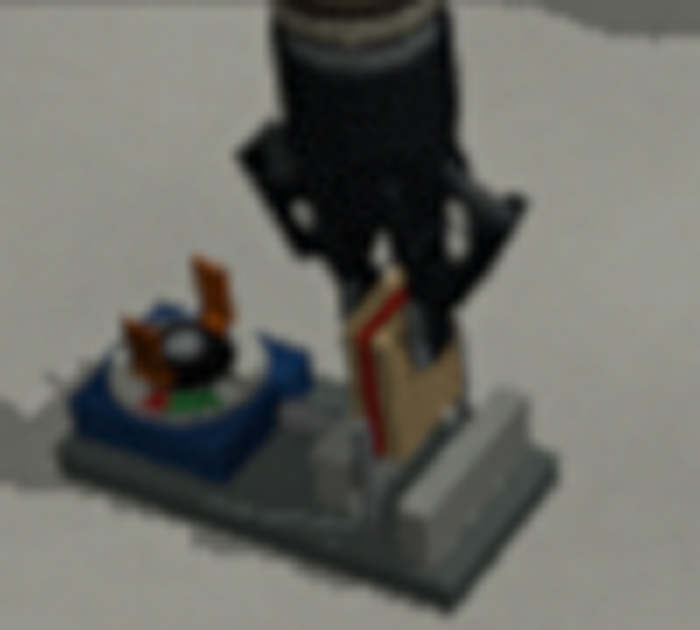

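Emit:
{"method": "step_arm", "body": {
  "steps": [
    {"jaw": 1,"offset": [-0.001,0,0.015],"delta_rot": [0,0,0]},
    {"jaw": 1,"offset": [0,0,0.015],"delta_rot": [0,0,0]},
    {"jaw": 1,"offset": [0,0,0.008],"delta_rot": [0,0,0]},
    {"jaw": 1,"offset": [0,0,0.002],"delta_rot": [0,0,0]},
    {"jaw": 1,"offset": [0,0,0.001],"delta_rot": [0,0,0]},
    {"jaw": 1,"offset": [0,0,0],"delta_rot": [0,0,0]}
  ]
}}

```text
time: 16.73
eef_pos: [495.3, -172.9, 64.5]
ee_rot: [3.142, -0.001, -0.293]
wrist_force: [-0.3, -0.7, -0.4]
opening: 23.1
```

Emit:
{"method": "step_arm", "body": {
  "steps": [
    {"jaw": 1,"offset": [0,0,0.001],"delta_rot": [0,0,0]},
    {"jaw": 1,"offset": [0,0,0],"delta_rot": [0,0,0]}
  ]
}}

```text
time: 16.98
eef_pos: [495.1, -172.8, 63.5]
ee_rot: [3.142, -0.0, -0.293]
wrist_force: [-1.2, -0.4, -0.5]
opening: 23.3
```

Run:
```python
from h import *
s=arm.read_state();print(s["time"],s["eef_pos"],s["ee_rot"],s["opening"],s["wrist_force"])
c=cam("scene"); crop(c,135,110,235,200,"sc9",7)
```

```text
16.975 [ 495.06565777 -172.7536367    63.49684356] [ 3.14155071e+00 -4.15205492e-04 -2.92665889e-01] 23.272391105128182 [-1.16498829 -0.39360163 -0.54005527]
```

View pics/sc9.png

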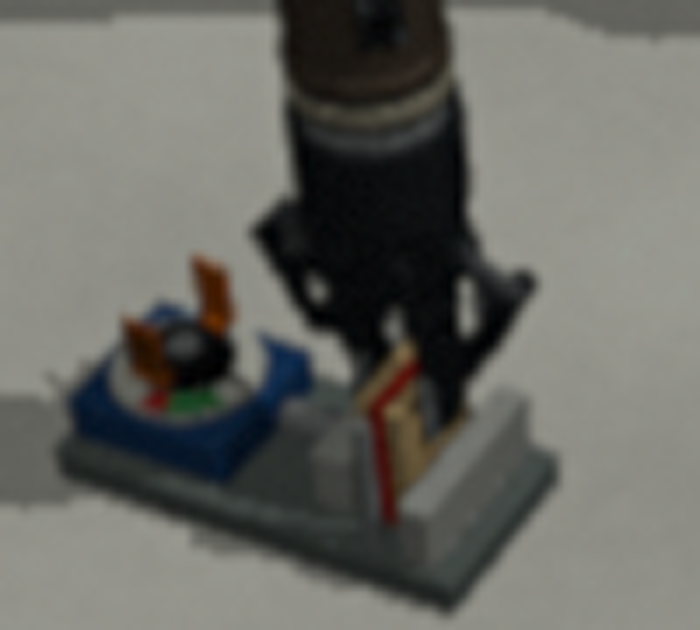

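Emit:
{"method": "step_arm", "body": {
  "steps": [
    {"jaw": 1,"offset": [0,0,0.001],"delta_rot": [0,0,0]},
    {"jaw": 1,"offset": [0,0,0],"delta_rot": [0,0,0]}
  ]
}}

```text
time: 17.27
eef_pos: [494.9, -172.7, 62.2]
ee_rot: [-3.142, 0.0, -0.293]
wrist_force: [0.4, -0.4, -0.9]
opening: 23.8
```

Emit:
{"method": "step_arm", "body": {
  "steps": [
    {"jaw": 1,"offset": [0,0,0.001],"delta_rot": [0,0,0]},
    {"jaw": 1,"offset": [0,0,0],"delta_rot": [0,0,0]}
  ]
}}

```text
time: 17.52
eef_pos: [495.0, -172.8, 62.0]
ee_rot: [3.142, 0.0, -0.293]
wrist_force: [-2.0, 0.5, 5.6]
opening: 23.5
```

Emit:
{"method": "step_arm", "body": {
  "steps": [
    {"jaw": 0.4,"offset": [0,0,0],"delta_rot": [0,0,0]},
    {"jaw": 0.3,"offset": [0,0,0],"delta_rot": [0,0,0]},
    {"jaw": 0.1,"offset": [0,0,0],"delta_rot": [0,0,0]},
    {"jaw": -0.2,"offset": [0,0,0],"delta_rot": [0,0,0]},
    {"jaw": -0.2,"offset": [0,0,-0.01],"delta_rot": [0,0,0]},
    {"jaw": -0.2,"offset": [0,0,-0.025],"delta_rot": [0,0,0]},
    {"jaw": -0.5,"offset": [0,0,-0.035],"delta_rot": [0,0,0]},
    {"jaw": -1,"offset": [0,0,-0.035],"delta_rot": [0,0,0]},
    {"jaw": -1,"offset": [0,0,-0.015],"delta_rot": [0,0,0]},
    {"jaw": -1,"offset": [0,0,0],"delta_rot": [0,0,0]}
  ]
}}

```text
time: 18.77
eef_pos: [495.8, -173.1, 182.5]
ee_rot: [3.141, -0.003, -0.293]
wrist_force: [-0.6, 1.0, -0.3]
opening: 85.2
```

Run:
```python
from h import *
w=cam("wrist","w10"); np.save("w10.npy",w,allow_pickle=True)
s=arm.read_state();print(s["time"],s["eef_pos"],s["ee_rot"],s["opening"],s["wrist_force"],s["qpos"])
print(redtop(w,90))
c=cam("scene"); crop(c,135,110,235,200,"sc10",7)
```

```text
18.825 [ 494.72138043 -172.62403539  181.09763136] [-3.14157730e+00 -1.60559194e-05 -2.92684590e-01] 85.17765928172801 [ 0.32339359 -0.57854039 -0.24920002] [-4.18848502e-01  1.70611222e-01  1.91458294e+00  1.98179594e-05
  1.05638449e+00  1.44462266e+00]
(array([ 493.29263306, -173.44580078]), array([ 494.24918, -173.58803], dtype=float32), (7.34885311126709, 55.4541130065918), np.float32(-0.29731047), (np.int64(249), np.int64(161), np.int64(258), np.int64(227)))
```

View pics/w10.png

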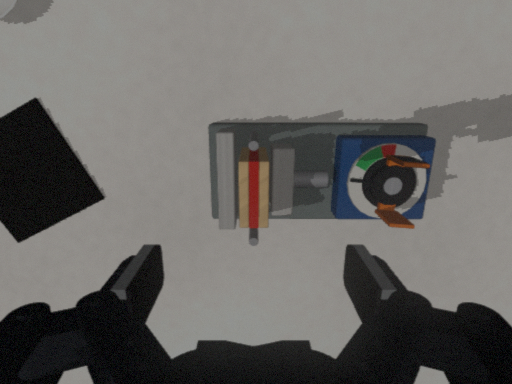

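View pics/sc10.png

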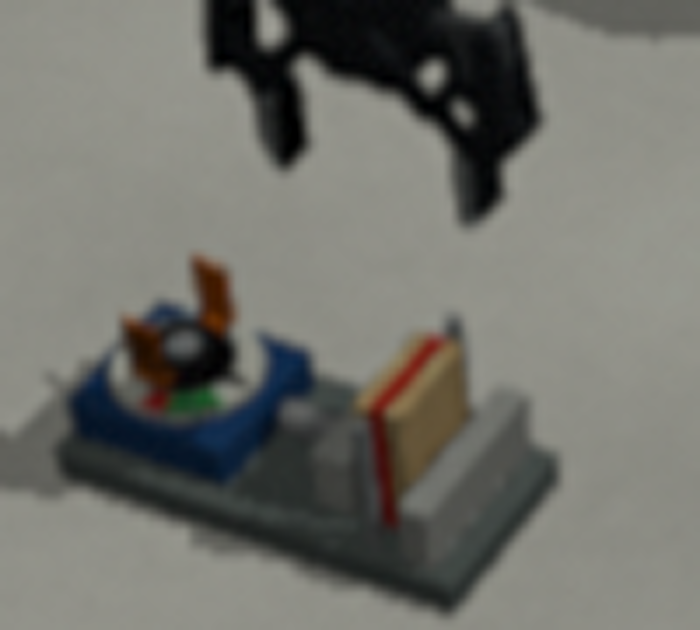

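Emit:
{"method": "step_arm", "body": {
  "steps": [
    {"jaw": -1,"offset": [-0.001,0.042,0],"delta_rot": [0,0,0]},
    {"jaw": -1,"offset": [0,0.041,0],"delta_rot": [0,0,0]},
    {"jaw": -1,"offset": [0,0.041,0],"delta_rot": [0,0,0]},
    {"jaw": -1,"offset": [0,0,0],"delta_rot": [0,0,-0.17]},
    {"jaw": -1,"offset": [0,0,0],"delta_rot": [0,0,-0.17]},
    {"jaw": -1,"offset": [0,0,0],"delta_rot": [0,0,-0.17]},
    {"jaw": -1,"offset": [0,0,0],"delta_rot": [0,0,-0.17]},
    {"jaw": -1,"offset": [0,0,0],"delta_rot": [0,0,-0.17]},
    {"jaw": -1,"offset": [0,0,0],"delta_rot": [0,0,-0.17]},
    {"jaw": -1,"offset": [0,0,0],"delta_rot": [0,0,-0.17]}
  ]
}}

```text
time: 20.12
eef_pos: [456.9, -290.2, 178.9]
ee_rot: [-3.137, 0.0, 0.903]
wrist_force: [-0.1, -0.5, -0.6]
opening: 85.4
```

Emit:
{"method": "step_arm", "body": {
  "steps": [
    {"jaw": -1,"offset": [0,0,0],"delta_rot": [0,0,-0.154]},
    {"jaw": -1,"offset": [0,0,0],"delta_rot": [0,0,-0.154]},
    {"jaw": -1,"offset": [0,0,0],"delta_rot": [0,0,0]},
    {"jaw": -1,"offset": [0,0,0],"delta_rot": [0,0,0]}
  ]
}}

```text
time: 20.62
eef_pos: [457.6, -290.7, 180.1]
ee_rot: [-3.139, -0.001, 1.203]
wrist_force: [0.5, -0.6, 0.2]
opening: 85.1
```

Run:
```python
from h import *
w=cam("wrist","w11"); np.save("w11.npy",w,allow_pickle=True)
s=arm.read_state();print(s["time"],s["eef_pos"],s["ee_rot"],s["qpos"])
crop(w,200,140,310,250,"w11c",7)
```

```text
20.675 [ 457.73420305 -290.84640054  180.38824121] [-3.13999602e+00 -4.47313185e-04  1.20353092e+00] [-6.46337564e-01  2.07049831e-01  1.87228438e+00 -1.12177586e-05
  1.06391652e+00 -2.79067057e-01]
```

View pics/w11.png

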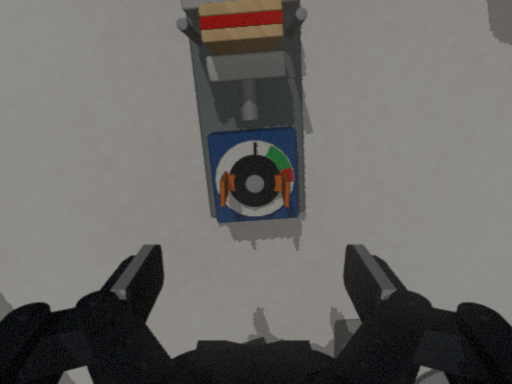

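View pics/w11c.png

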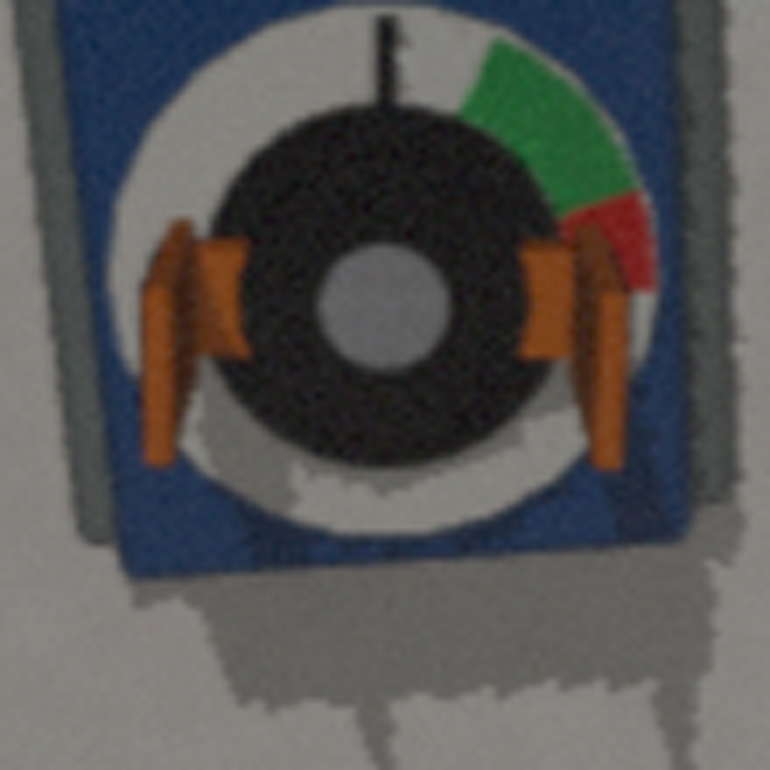

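Run:
```python
from h import *
w=np.load("w11.npy",allow_pickle=True).item(); s=arm.read_state()
K=lambda u,v:(200+(u+.5)/7-.5,140+(v+.5)/7-.5)
h=onz(w,*K(384,306),62); d=onz(w,*K(384,270),51); p=onz(w,*K(386,20),51)
tl=(onz(w,*K(143,375),93)); trr=onz(w,*K(628,380),93)
print(h,d,p,tl,trr,(tl+trr)/2); y=s["ee_rot"][2]; e=s["eef_pos"]
for q in (h,d,(tl+trr)/2): print("tool",(q-e)[:2]@[np.cos(y),np.sin(y)],(q-e)[:2]@[np.sin(y),-np.cos(y)])
print("ptr ang",np.arctan2(*(p-h)[:2][::-1]),"tab ang",np.arctan2(*(trr-tl)[:2][::-1]), "tool y ang",y-np.pi/2, e)
```

```text
[ 457.80412326 -291.05014009   62.        ] [ 458.42527507 -289.4653474    51.        ] [ 470.28933695 -259.28771302   51.        ] [ 433.04042938 -280.56016379   93.        ] [ 483.25869114 -300.49944757   93.        ] [ 458.14956026 -290.52980568   93.        ]
tool -0.16504685429763163 0.13841307080870033
tool 1.5370939338608725 0.1490990943610697
tool 0.44462206038037067 0.2739801818116254
ptr ang 1.1962686049569493 tab ang -0.3779628043818163 tool y ang -0.36726540976209177 [ 457.73420305 -290.84640054  180.38824121]
```

Emit:
{"method": "step_arm", "body": {
  "steps": [
    {"jaw": -1,"offset": [0,0,0.02],"delta_rot": [0,0,0]},
    {"jaw": -1,"offset": [0,0,0.03],"delta_rot": [0,0,0]},
    {"jaw": -1,"offset": [0,0,0.03],"delta_rot": [0,0,0]},
    {"jaw": -1,"offset": [0,0,0.025],"delta_rot": [0,0,0]},
    {"jaw": -0.5,"offset": [0,0,0.013],"delta_rot": [0,0,0]},
    {"jaw": -0.4,"offset": [0,0,0.005],"delta_rot": [0,0,0]},
    {"jaw": -0.4,"offset": [0,0,0],"delta_rot": [0,0,0]},
    {"jaw": -0.4,"offset": [0,0,0],"delta_rot": [0,0,0]}
  ]
}}

```text
time: 21.68
eef_pos: [459.0, -291.8, 59.3]
ee_rot: [3.14, 0.001, 1.205]
wrist_force: [-0.6, 0.1, 0.0]
opening: 59.8
```

Run:
```python
from h import *
w=cam("wrist","w12"); s=arm.read_state();print(s["time"],s["eef_pos"],s["ee_rot"],s["opening"],s["wrist_force"])
c=cam("scene"); crop(c,125,100,225,200,"sc12",6)
```

```text
21.725 [ 458.96460643 -291.71324803   59.31973414] [3.13957474e+00 5.40833862e-04 1.20517631e+00] 59.37980711235163 [0.13684739 0.39691054 0.42905631]
```

View pics/w12.png

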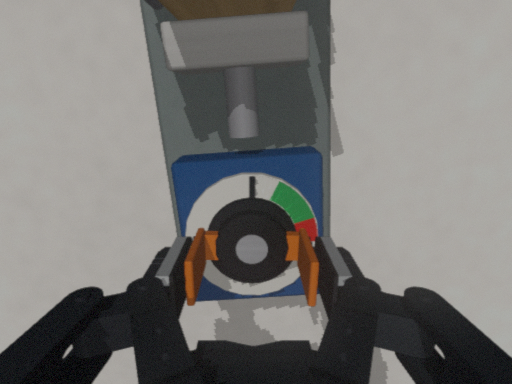

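View pics/sc12.png

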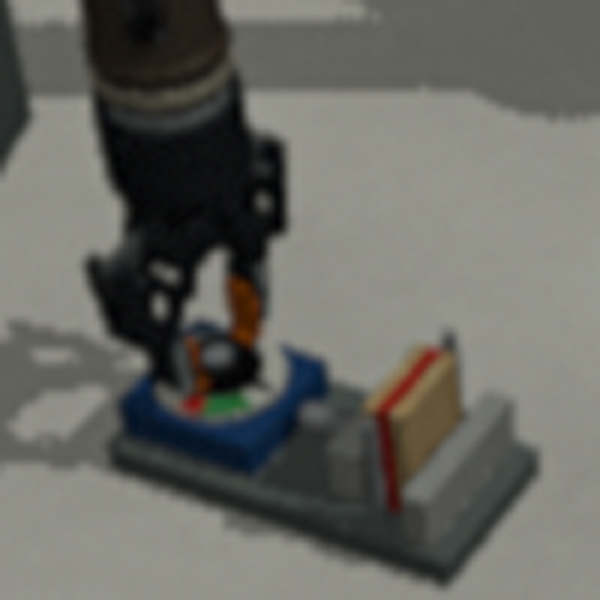

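Emit:
{"method": "step_arm", "body": {
  "steps": [
    {"jaw": 0.0,"offset": [0,-0.0007,0],"delta_rot": [0,0,0]},
    {"jaw": 0.2,"offset": [0,0,0],"delta_rot": [0,0,0]},
    {"jaw": 0.6,"offset": [0,0,0],"delta_rot": [0,0,0]},
    {"jaw": 1,"offset": [0,0,0],"delta_rot": [0,0,0]},
    {"jaw": 1,"offset": [0,0,0],"delta_rot": [0,0,0]}
  ],
  "squeeze": 45
}}

```text
time: 22.4
eef_pos: [458.2, -291.4, 60.4]
ee_rot: [3.14, 0.0, 1.205]
wrist_force: [-2.4, 1.9, 10.0]
opening: 43.3
```

Run:
```python
from h import *
w=cam("wrist","w13"); s=arm.read_state();print(s["time"],s["eef_pos"],s["ee_rot"],s["opening"],s["wrist_force"],s["torque"],s["qpos"])
```

```text
22.45 [ 458.19074884 -291.42371922   60.3853455 ] [3.14033140e+00 3.90823027e-04 1.20512124e+00] 43.01339064404732 [-2.33522791  1.71545997 10.235693  ] [0.30388376 0.4517384  0.00184426] [-6.46671690e-01  3.80543192e-01  1.93605975e+00 -3.50744846e-05
  8.23669549e-01 -2.80973028e-01]
```

View pics/w13.png

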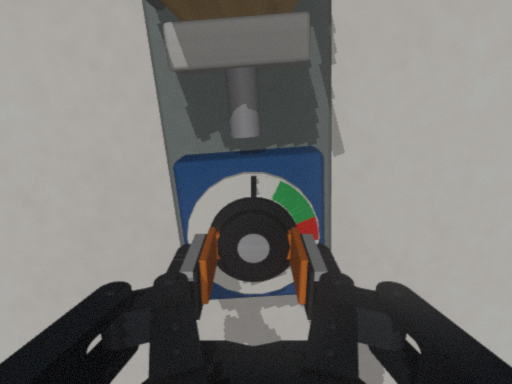

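Emit:
{"method": "step_arm", "body": {
  "steps": [
    {"jaw": 1,"offset": [0,0,0],"delta_rot": [0,0,0.06]},
    {"jaw": 1,"offset": [0,0,0],"delta_rot": [0,0,0.12]},
    {"jaw": 1,"offset": [0,0,0],"delta_rot": [0,0,0.12]},
    {"jaw": 1,"offset": [0,0,0],"delta_rot": [0,0,0.12]},
    {"jaw": 1,"offset": [0,0,0],"delta_rot": [0,0,0]}
  ]
}}

```text
time: 23.08
eef_pos: [457.8, -291.2, 60.4]
ee_rot: [3.141, 0.0, 0.785]
wrist_force: [-3.2, 3.1, 10.4]
opening: 43.4
```

Run:
```python
from h import *
w=cam("wrist","w14"); s=arm.read_state();print(s["time"],s["eef_pos"],s["ee_rot"],s["opening"],s["wrist_force"],s["torque"],s["qpos"])
```

```text
23.125 [ 457.85169138 -291.17689708   60.38748365] [3.14123387e+00 6.44035856e-05 7.85113276e-01] 43.66185320435699 [-3.3788337   2.216591    9.83967752] [ 0.36030567  0.58825596 -0.07334655] [-6.46633702e-01  3.80368650e-01  1.93631397e+00 -1.54593707e-04
  8.24563645e-01  1.39154268e-01]
```

View pics/w14.png

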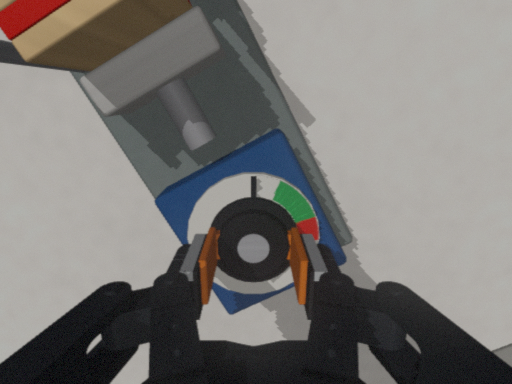

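Emit:
{"method": "step_arm", "body": {
  "steps": [
    {"jaw": 1,"offset": [0,0,0],"delta_rot": [0,0,0.12]},
    {"jaw": 1,"offset": [0,0,0],"delta_rot": [0,0,0.13]},
    {"jaw": 1,"offset": [0,0,0],"delta_rot": [0,0,0.13]},
    {"jaw": 1,"offset": [0,0,0],"delta_rot": [0,0,0.13]},
    {"jaw": 1,"offset": [0,0,0],"delta_rot": [0,0,0.13]},
    {"jaw": 1,"offset": [0,0,0],"delta_rot": [0,0,0.13]},
    {"jaw": 1,"offset": [0,0,0],"delta_rot": [0,0,0.13]},
    {"jaw": 1,"offset": [0,0,0],"delta_rot": [0,0,0.1]},
    {"jaw": 1,"offset": [0,0,0],"delta_rot": [0,0,0]}
  ]
}}

```text
time: 24.25
eef_pos: [457.6, -290.2, 60.4]
ee_rot: [-3.14, 0.001, -0.216]
wrist_force: [-3.5, 4.2, 11.7]
opening: 43.3
```

Run:
```python
from h import *
w=cam("wrist","w15"); s=arm.read_state();print(s["time"],s["eef_pos"],s["ee_rot"],s["opening"],s["wrist_force"],s["torque"],s["qpos"])
c=cam("scene"); crop(c,125,100,225,200,"sc15",6)
```

```text
24.3 [ 457.57008915 -290.23193621   60.347605  ] [-3.14021516e+00  9.37522635e-04 -2.15291376e-01] 43.23215109215401 [-2.94435772  4.43679832 11.51941967] [ 0.76349182  0.53999081 -0.06711792] [-6.46123394e-01  3.80107925e-01  1.93681492e+00  1.16971123e-03
  8.26097279e-01  1.13917157e+00]
```

View pics/w15.png

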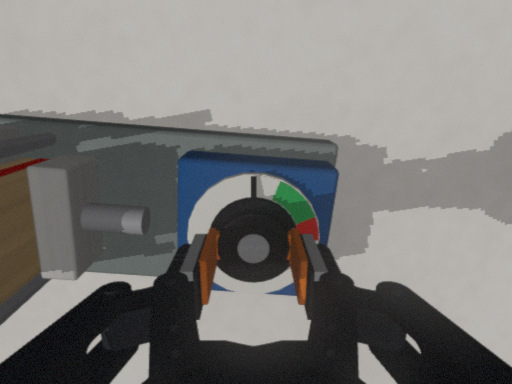

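View pics/sc15.png

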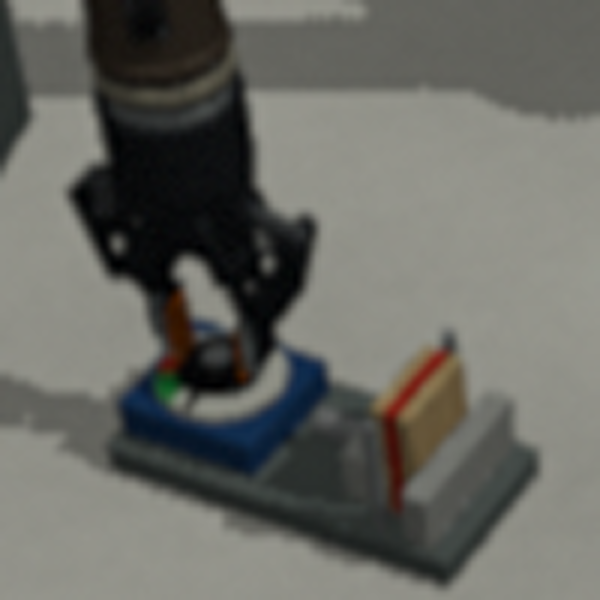

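Emit:
{"method": "step_arm", "body": {
  "steps": [
    {"jaw": 1,"offset": [0,0,0],"delta_rot": [0,0,0.08]},
    {"jaw": 1,"offset": [0,0,0],"delta_rot": [0,0,0.1]},
    {"jaw": 1,"offset": [0,0,0],"delta_rot": [0,0,0.1]},
    {"jaw": 1,"offset": [0,0,0],"delta_rot": [0,0,0.1]},
    {"jaw": 1,"offset": [0,0,0],"delta_rot": [0,0,0.1]},
    {"jaw": 1,"offset": [0,0,0],"delta_rot": [0,0,0]}
  ]
}}

```text
time: 25.1
eef_pos: [457.8, -289.8, 60.4]
ee_rot: [-3.14, 0.002, -0.695]
wrist_force: [-2.6, 6.2, 11.6]
opening: 43.1
```

Run:
```python
from h import *
w=cam("wrist","w16"); s=arm.read_state();print(s["time"],s["eef_pos"],s["ee_rot"],s["opening"],s["wrist_force"],s["torque"],s["qpos"])
crop(w,180,160,340,310,"w16c",4)
```

```text
25.15 [ 457.78267439 -289.80463873   60.36641413] [-3.14012737e+00  1.65876072e-03 -6.95085352e-01] 43.083338183346655 [-2.45036384  5.03786095 11.48987194] [0.9348669  0.44032252 0.02968133] [-0.6456573   0.38005031  1.93684994  0.00210147  0.82627784  1.61880038]
```

View pics/w16c.png

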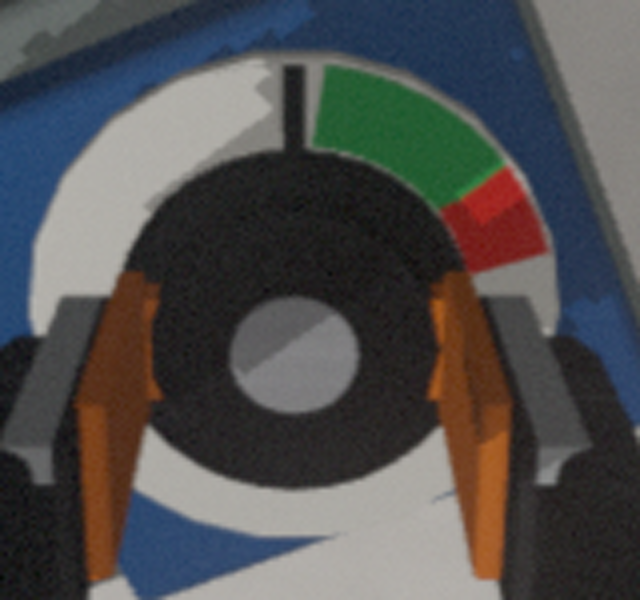

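Emit:
{"method": "step_arm", "body": {
  "steps": [
    {"jaw": 1,"offset": [0,0,0],"delta_rot": [0,0,0.08]},
    {"jaw": 1,"offset": [0,0,0],"delta_rot": [0,0,0.1]},
    {"jaw": 1,"offset": [0,0,0],"delta_rot": [0,0,0.1]},
    {"jaw": 1,"offset": [0,0,0],"delta_rot": [0,0,0.1]},
    {"jaw": 1,"offset": [0,0,0],"delta_rot": [0,0,0.06]},
    {"jaw": 1,"offset": [0,0,0],"delta_rot": [0,0,0]}
  ]
}}

```text
time: 25.9
eef_pos: [458.1, -289.6, 60.4]
ee_rot: [-3.14, 0.002, -1.135]
wrist_force: [-1.5, 6.6, 12.1]
opening: 43.2
```

Run:
```python
from h import *
w=cam("wrist","w17"); s=arm.read_state();print(s["time"],s["eef_pos"],s["ee_rot"],s["opening"],s["wrist_force"],s["torque"],s["qpos"])
crop(w,180,160,340,310,"w17c",4)
```

```text
25.95 [ 458.15592924 -289.57592439   60.3992768 ] [-3.14020106e+00  2.09804340e-03 -1.13526598e+00] 43.54569795572458 [-1.95767852  6.03542076 11.67896136] [1.13877074 0.30704424 0.02765278] [-0.64529676  0.38007965  1.93671591  0.00301297  0.82599568  2.05872341]
```

View pics/w17c.png

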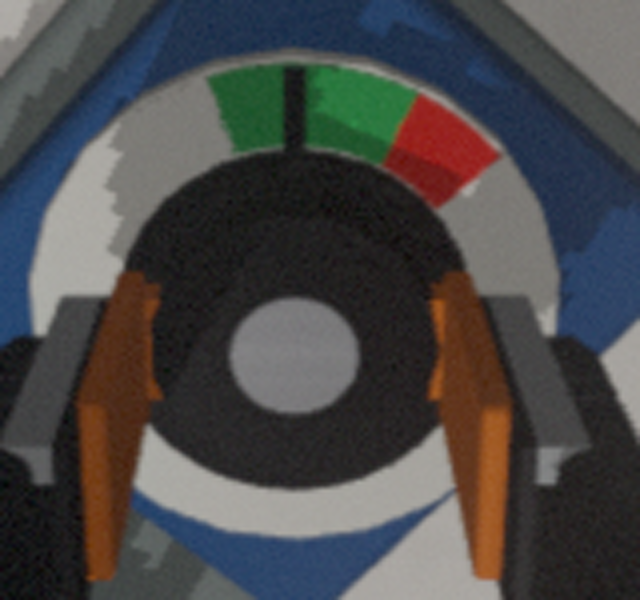

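Emit:
{"method": "step_arm", "body": {
  "steps": [
    {"jaw": 0.1,"offset": [0,0,0],"delta_rot": [0,0,0]},
    {"jaw": -0.1,"offset": [0,0,0],"delta_rot": [0,0,0]},
    {"jaw": -0.5,"offset": [0,0,0],"delta_rot": [0,0,0]},
    {"jaw": -0.8,"offset": [0,0,0],"delta_rot": [0,0,0]},
    {"jaw": -0.8,"offset": [0,0,0],"delta_rot": [0,0,0]},
    {"jaw": -0.8,"offset": [0,0,-0.02],"delta_rot": [0,0,0]},
    {"jaw": -0.8,"offset": [0,0,-0.035],"delta_rot": [0,0,0]},
    {"jaw": -0.8,"offset": [0,0,-0.04],"delta_rot": [0,0,0]},
    {"jaw": -0.8,"offset": [0,0,-0.04],"delta_rot": [0,0,0]},
    {"jaw": -0.8,"offset": [0,0,0],"delta_rot": [0,0,0]}
  ]
}}

```text
time: 27.2
eef_pos: [460.1, -293.1, 197.5]
ee_rot: [-3.138, -0.008, -1.135]
wrist_force: [0.2, -0.7, -0.8]
opening: 76.9
```

Run:
```python
from h import *
w=cam("wrist","w18"); s=arm.read_state();print(s["time"],s["eef_pos"],s["ee_rot"],s["opening"],s["wrist_force"])
crop(w,170,100,340,250,"w18c",4)
c=cam("scene","sc18"); crop(c,125,100,225,200,"sc18b",6)
```

```text
27.25 [ 458.63164632 -292.0101396   195.17922815] [-3.13966475 -0.00404743 -1.13496002] 76.97146771151841 [ 0.06810768  0.0934658  -0.07786695]
```

View pics/w18c.png

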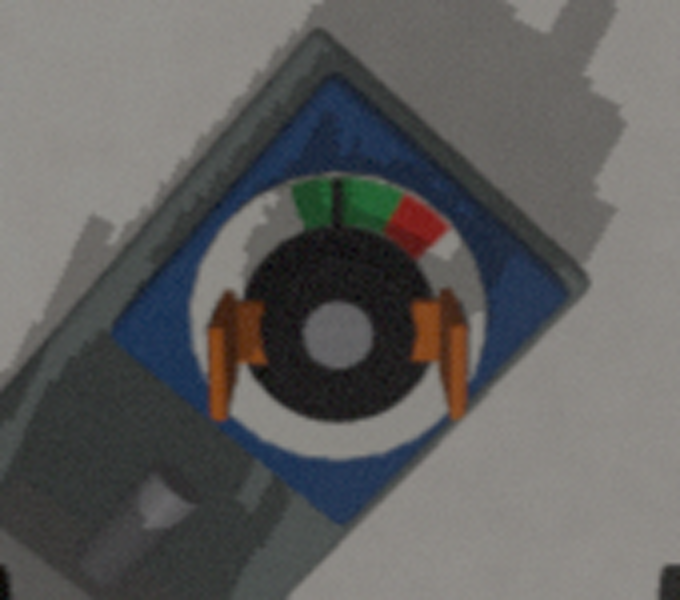

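View pics/sc18b.png

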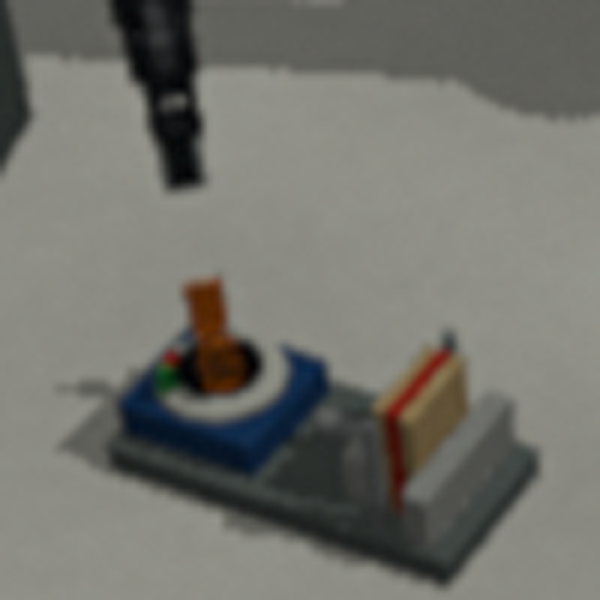

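View pics/sc18.png

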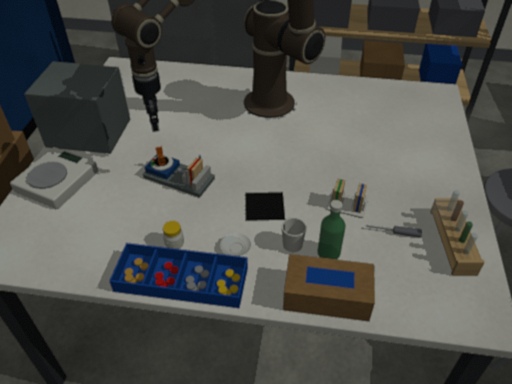

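Run:
```python
from h import *
t=cam("top"); crop(t,320,180,460,280,"t19",5); print(arm.read_state()["time"],arm.read_state()["wrist_force"])
```

```text
27.35 [-0.2800095   0.32905734 -0.75756028]
```

View pics/t19.png

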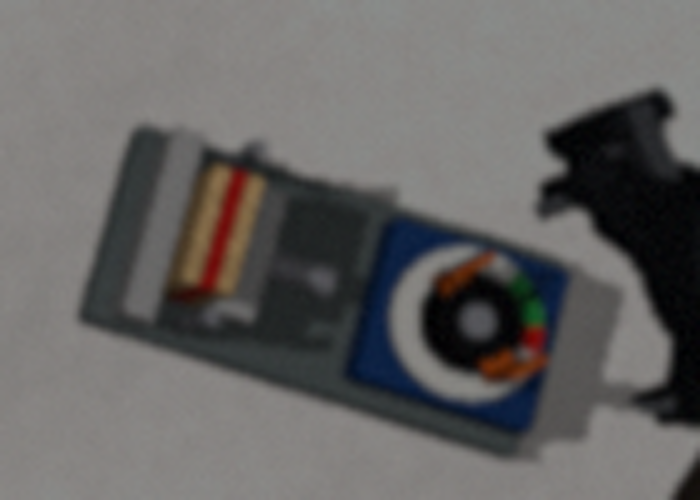

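```bash
python3 -c "
from bench import arm
print(arm.finish_job())"
```

```text
the job is handed in; nothing more can be done
None
```

The job is done and handed in at about 27.4 s of the 72 s allowed.

- **Block moves:** I took the red block out of the rack by its ends and set it upright on the pad, with about 6 N of contact before letting go. I then re-gripped it across its thickness and set it on the clamp's bed. It stood within about 1 mm of the seat I had measured.
- **Clamp:** I squeezed the two tabs (gripper opening about 43 mm) and turned the knob about 2.34 rad clockwise in one grip, so no re-grip was needed. The spindle stopped about where expected, and the clutch then slipped about 0.7 rad.
- **Last checks:** After I let go and raised the gripper clear, the wrist picture showed the black pointer in the middle of the green, with both tabs sprung back out. The block stood upright between the jaws. The scene picture showed the two neighbour blocks and the other objects where they were, and the wrist force read about 0 N.
- **Not confirmed directly:**
  - The two-view heights differed from the text by up to about 3 mm (one fixed-jaw corner came out at 52.5 mm against 55 mm).
  - That the block is held rests on the clutch slipping and on the top view, where the moving jaw appears to sit against it.
  - The wrist torque read about 0 rather than the 0.18 N m slip torque, but each reading came after the turn had paused.

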